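# Set up the slotted holding block with hex standoffs

## Task

Set up the wooden holding block for threading: clear the sharpening stone off the aluminium plate into the red tray, then tip the standing block over the plate's near edge so that it lies flat on the plate with its channel facing up. Then turn each hex standoff on the bench until two of its flats are square to the channel and seat it upright in the channel, right down on its floor. The two round tubes do not belong: put them in the red tray too, and leave the bottle, the jar and the wax bar where they are.

Things in the scene. Friction and masses are not known exactly. Their poses are not given: they have to be found in the camera images.
- plate: flat aluminium plate fixed to the bench, 150 mm (its x) by 280 mm (its y), 10 mm thick; origin at the centre of its underside, z up. Its edge at its own x = -75 mm, nearest the robot, is the 10 mm high stop step against which the holding block is tipped over onto the plate
- block: loose pale wooden block, about 0.55 kg, standing on the bench 2 to 10 mm short of the plate's near edge: 45 mm thick (its x, towards the plate), 260 mm long (its y), 80 mm high (its z); origin at the centre of its underside as it stands. Its -x face, towards the robot, has the channel. Pushed high over the edge it falls on its +x face, 45 mm high, channel up
- channel (a point): middle of the floor of the block's channel, axes as the block's: the channel runs straight along y for 240 mm, closed by a 10 mm wall at each end, is 38 mm wide (z) and 11 mm deep (opening towards -x), with square walls. It lies in the middle of the block's 80 mm height: this point is at x = -11.5, y = 0, z = 40 mm in the block's frame
- stone: loose grey sharpening stone, a plain bar 25 (its x) by 90 (its y) by 14 mm (its z), 80 g, origin at the centre of its underside; starts lying on the plate, where the block is to come down
- tray: fixed open red tray on the bench, 130 mm (its x) by 180 mm (its y) by 35 mm high, walls 4 mm; origin at the centre of its underside, z up
- standoff1: loose brass hex standoff standing upright on the bench (absent in some starts): hexagonal prism 36 mm across flats (41.6 mm across corners), 38 mm high, 260 g, with a small dark hole in its end; origin at the centre of its underside, z up; its flats face along its own x axis and every 60 degrees from that
- standoff2: loose brass hex standoff standing upright on the bench (absent in some starts): hexagonal prism 36 mm across flats (41.6 mm across corners), 38 mm high, 260 g, with a small dark hole in its end; origin at the centre of its underside, z up; its flats face along its own x axis and every 60 degrees from that
- standoff3: loose brass hex standoff standing upright on the bench (absent in some starts): hexagonal prism 36 mm across flats (41.6 mm across corners), 38 mm high, 260 g, with a small dark hole in its end; origin at the centre of its underside, z up; its flats face along its own x axis and every 60 degrees from that
- standoff4: loose brass hex standoff standing upright on the bench (absent in some starts): hexagonal prism 36 mm across flats (41.6 mm across corners), 38 mm high, 260 g, with a small dark hole in its end; origin at the centre of its underside, z up; its flats face along its own x axis and every 60 degrees from that
- standoff5: loose brass hex standoff standing upright on the bench (absent in some starts): hexagonal prism 36 mm across flats (41.6 mm across corners), 38 mm high, 260 g, with a small dark hole in its end; origin at the centre of its underside, z up; its flats face along its own x axis and every 60 degrees from that
- tube1: loose round brass tube standing upright, 34 mm outside, 26 mm inside diameter, 38 mm high, 80 g; starts among the standoffs; origin at the centre of its underside
- tube2: loose round brass tube standing upright, 34 mm outside, 26 mm inside diameter, 38 mm high, 80 g; starts among the standoffs; origin at the centre of its underside
- oil: bystander: blue plastic bottle, 44 mm across, 100 mm high; to be left where it is
- flux: bystander: amber glass jar, 60 mm across, 70 mm high; to be left where it is
- wax: bystander: small wax bar, 20 by 60 by 15 mm; to be left where it is

How it is judged:
By the outcome, as a careful person would: the job done as asked, in the order asked, and still so for the second after the job is handed in, with the robot touching nothing.
Of standoff1, standoff2, standoff3, standoff4, standoff5 only 3 to 5 are there at a start; the rules pass over those that are not, and their reading is None.
At some moment in a run one of stone, standoff1, standoff2, standoff3, standoff4, standoff5 may be knocked a few centimetres aside while the robot is not near it.
It also fails if it takes over 210 s, if anything falls off the work surface, if the arm or the gripper's body presses on something with over 40 N, if the wrist force passes 120 N, or if a joint passes its speed limit or range.

## Robot

A 7-joint arm with a two-finger parallel gripper is mounted at the origin on the work surface. World frame = base frame: x ahead of the robot, y to its left, z up, the work surface at z = 0. Lengths are in m, angles in rad, forces in N, time in s.
With the tool pointing down it reaches from about 0.4 to 0.85 m from the base axis. Payload 10.4 kg.
Tool frame: the origin (TCP) lies midway between the tips of the shut fingers; the grasp point (between the pads) lies 19 mm behind it; z points along the fingers, y is the line along which they close (so a half turn about z gives the same grasp; the last joint's range is limited). The gripper opens to 85 mm and grips with 20 to 120 N. Pads are 22 mm wide; open, the fingers measure 114 mm over their backs; the gripper's body (76 mm by 85 mm) begins 54 mm behind the grasp point. The pads swing forward as they close: fully open they stand 13 mm farther back than shut.
Start: joints at [1.31, 0.332, -0.065, 1.46, 0.022, 1.35, -0.088], TCP at [0.147, -0.607, 0.231] pointing down, gripper open.
Joint ranges: [-2.6, 2.6], [-0.5, 2.12], [-1.47, 1.34], [0.16, 2.42], [-1.27, 4.41], [0.06, 2.06], [-2.6, 2.6]. Speed limits (rad/s): [2.22, 2.22, 2.79, 2.79, 3.14, 3.14, 3.14].

## Interface

Orientations are given as a unit quaternion [x, y, z, w].
In Python, from workcell import get_obs, camera, camera_params, hand_in gives the robot as it stands.
- The arm moves only by the tool carry_out, never from a script. Its argument "commands" is a list that holds one entry, the list of rows, each a list of 6 numbers: the shift along the tool's x, y, z in units of 40 mm (1.0 is 40 mm), then the turn, a rotation vector about the tool's x, y, z in units of 6 degrees (1.0 is 6 degrees). In form: [[[x, y, z, ax, ay, az], ...]]. A call has 1 to 20 rows; each row shifts and turns the commanded pose from where the row before left it, along the tool's axes as they then stand; what a row does not reach is not made up. A row lasts 1/12 s, in which the tool goes at most 41.7 mm and 7.16 degrees, less where a joint would pass 70% of its speed; a pose out of reach is approached as far as the arm can. A call is refused whole if a number of a shift passes 1 or a number of a turn 1, either way. A call with a gripper value outside its range is refused whole. "hand" is the closure, from -1 (fully open) to 1 (shut), set as the call begins (left out, the last holds). The fingers move at their own pace and stop on an object; "force" is the grip in N (left out, the last holds). Time passes only in rows, so rows that do not move let the fingers close. It gives the time, the measured TCP pose, the force, the opening and the grip force at its end, in the units of the state.
- get_obs(): the state, without advancing time (a new reading comes with each control period).
- camera(name): name is "scene" or "top" or "wrist"; returns the picture (420x560x3 uint8, red, green, blue); there is no depth.
- camera_params(name): a dict with "mtx" (3x3 intrinsics, pixels), "k1" (the pictures are not rectified: a ray, as slopes to the right and down, at radius r is drawn at 1 + k1 r^2 times it, then the intrinsics apply), "R" (3x3) and "t" (3): a world point X has camera coordinates R X + t. Camera axes: x right, y down, z forward; pixel columns grow to the right and rows downward; lengths in m; the calibration is good to about 2 mm. A picture is of the moment at which its call begins: read the wrist's pose just before it. camera_params takes no time and is no camera call; for the wrist camera it gives the pose at the moment of the call.
- hand_in(): hands the job in; it is judged then, once.
The state is a dict: "clock": time; "joint_pos": joint angles; "joint_velocities": joint speeds; "tau": joint torques, N m; "position": TCP position; "ee_rot": TCP orientation; "ft_force": force on the tool from outside, world axes, zero at the start; "torque": the same for the moment, N m; "grip_width": opening from 0.0 (shut) to 1.0 (fully open); "grasp_force": force on a finger pad.
Only numpy, scipy, OpenCV 4.12 (cv2) and the standard library are available. Lean on these libraries where they do the work, as an engineer would, in place of code of your own. Each camera call takes 0.05 s, during which the arm holds its last target. There are 200 camera calls.

## Working session

There is one attempt and no reset: what is moved stays moved. The work goes in short steps, Python scripts to look and compute and a tool call to move; the robot and the scene stay as the last step left them, time stands still between calls to the robot, and variables do not carry over. Pictures are saved under pics/ and viewed, at most 14 in all, crops included, and the job is handed in when it is done.

Besides the shell and the picture viewer there is one more tool, called after "Emit:" in YAML: its name, and indented under it one key for each argument. carry_out: Moves the arm, as the interface text tells. Its arguments: {"type":"object","properties":{"commands":{"type":"array"},"hand":{"type":"number"},"force":{"type":"number"}},"required":["commands"]}

```bash
mkdir -p pics; ls; cat > h.py <<'E'
import numpy as np, cv2, json
from workcell import get_obs, camera, camera_params, hand_in
from scipy.spatial.transform import Rotation as Rn
def snap(name, fn):
    P=camera_params(name); im=camera(name); im=np.asarray(im)
    cv2.imwrite(f'pics/{fn}.png', im[:,:,::-1]); np.save(f'pics/{fn}.npy',im)
    json.dump({k:np.asarray(v).tolist() for k,v in P.items()}, open(f'pics/{fn}.json','w')); return im,P
def load(fn): return np.load(f'pics/{fn}.npy'), json.load(open(f'pics/{fn}.json'))
def und(uv,P):
    M=np.array(P['mtx']); k=float(P['k1'])
    d=np.c_[np.atleast_2d(uv).astype(float),np.ones(len(np.atleast_2d(uv)))]@np.linalg.inv(M).T
    d=d[:,:2]; s=d.copy()
    for _ in range(20): s=d/(1+k*(s**2).sum(1,keepdims=True))
    return np.c_[s,np.ones(len(s))]
def ray(uv,P,z):
    R=np.array(P['R']);t=np.array(P['t']); D=und(uv,P)@R; C=-R.T@t
    return C+D*((z-C[2])/D[:,2])[:,None]
def proj(X,P):
    R=np.array(P['R']);t=np.array(P['t']);M=np.array(P['mtx']);c=np.atleast_2d(X)@R.T+t
    s=c[:,:2]/c[:,2:]; s=s*(1+float(P['k1'])*(s**2).sum(1,keepdims=True))
    return s@M[:2,:2].T+M[:2,2]
def st():
    o=get_obs(); print('t',round(float(o['clock']),2),'pos',np.round(o['position'],4),'q',np.round(o['ee_rot'],4),'F',np.round(o['ft_force'],1),'grip',o['grip_width'],o['grasp_force'])
    return o
E
python3 - <<'E'
from h import *
o=st(); print(o)
for n in('top','scene'):
    im,P=snap(n,n+'0'); print(n,P)
E
```

```text
pics
t 0.0 pos [ 0.1471 -0.607   0.2305] q [ 9.929e-01  1.186e-01 -1.000e-04 -7.000e-04] F [-0.8 -0.1  0.1] grip 1.0012817638209226 0.0
{'clock': 0.0, 'joint_pos': array([ 1.31039605,  0.33286211, -0.06469918,  1.46097187,  0.02161632,
        1.34987286, -0.08849276]), 'joint_velocities': array([-1.50367547e-03,  6.93893992e-04,  5.16883736e-04, -1.09739324e-04,
       -1.07313539e-03,  9.93048683e-05, -1.24113071e-03]), 'tau': array([ 2.91920160e-04, -6.25448799e+01,  4.91072936e-02, -3.91615713e+01,
        1.61736365e-02,  9.65731888e-03,  1.17741115e-05]), 'position': array([ 0.1471278 , -0.60704525,  0.23050744]), 'ee_rot': array([ 9.92937573e-01,  1.18635885e-01, -1.24851551e-04, -6.97977234e-04]), 'ft_force': array([-0.82852539, -0.10019702,  0.07665578]), 'torque': array([-0.01903727,  0.00812245,  0.02838141]), 'grasp_force': 0.0, 'grip_width': 1.0012817638209226}
top {'mtx': array([[443.17905944,   0.        , 278.90563898],
       [  0.        , 443.17905944, 219.78068857],
       [  0.        ,   0.        ,   1.        ]]), 'k1': 0.02026317976533142, 'R': array([[ 0.11459063, -0.99341124,  0.00175939],
       [-0.97106001, -0.11238563, -0.21074137],
       [ 0.20955058,  0.02244051, -0.97754027]]), 't': array([-0.05412763,  0.48983919,  0.92033333])}
scene {'mtx': array([[523.86426129,   0.        , 278.47730486],
       [  0.        , 523.86426129, 207.12999856],
       [  0.        ,   0.        ,   1.        ]]), 'k1': -0.09713528813866666, 'R': array([[ 0.48578039,  0.87407943,  0.00159754],
       [ 0.46613054, -0.25751081, -0.84641036],
       [-0.73941851,  0.41191422, -0.53252882]]), 't': array([-0.24025543, -0.17148005,  1.67912261])}
```

View pics/top0.png

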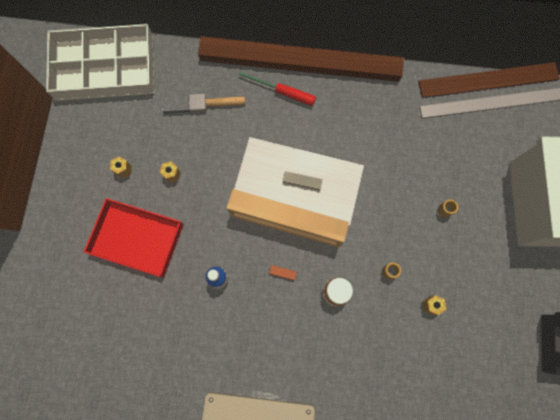

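View pics/scene0.png

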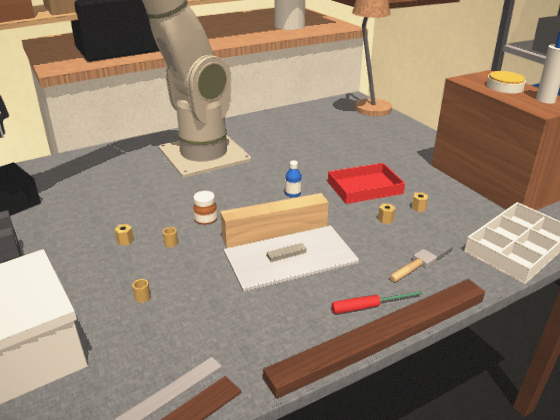

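The top view shows the stone at (302,181) on the plate, the block at (288,217) and the tray at (134,238). There are three hex standoffs at (119,165), (169,171) and (437,306), and tubes at (449,208) and (392,270). The bystanders sit at (216,277), (340,291) and (283,272). The scene view agrees.

```bash
python3 - <<'E'
from h import *
im,P=load('top0'); hsv=cv2.cvtColor(im,cv2.COLOR_RGB2HSV)
for u,v in [(119,160),(437,300),(302,181),(340,180),(260,160),(288,212),(288,222),(134,240),(449,200),(300,150)]:
    print((u,v),hsv[v,u],im[v,u])
def comps(m,a0):
    n,l,s,c=cv2.connectedComponentsWithStats(m.astype(np.uint8)); return [(i,s[i],c[i],l==i) for i in range(1,n) if s[i][4]>a0]
H,S,V=[hsv[:,:,i].astype(int) for i in range(3)]
print('plate?')
m=(S<50)&(V>150)
for i,s,c,k in comps(m,500): 
    cc,_=cv2.findContours(k.astype(np.uint8),0,2); r=cv2.minAreaRect(cc[0]); print(s,c.round(1),r, ray(cv2.boxPoints(r),P,.01).round(4).tolist())
print('orange')
m=(H>8)&(H<28)&(S>110)&(V>70)
for i,s,c,k in comps(m,40):
    cc,_=cv2.findContours(k.astype(np.uint8),0,2); r=cv2.minAreaRect(cc[0]); print(s,c.round(1),[np.round(x,1) for x in r], ray([c],P,.038).round(4))
print('red')
m=((H<8)|(H>170))&(S>150)&(V>80)
for i,s,c,k in comps(m,60):
    cc,_=cv2.findContours(k.astype(np.uint8),0,2); r=cv2.minAreaRect(cc[0]); print(s,c.round(1),r, ray(cv2.boxPoints(r),P,.035).round(4).tolist())
E
```

```text
(119, 160) [ 26 144 205] [205 189  89]
(437, 300) [ 25 140 190] [190 174  86]
(302, 181) [ 20  54 155] [155 144 122]
(340, 180) [ 22  34 217] [217 209 188]
(260, 160) [ 23  27 217] [217 212 194]
(288, 212) [ 16 127 213] [213 165 107]
(288, 222) [ 17 130 214] [214 166 105]
(134, 240) [  1 202 211] [211  51  44]
(449, 200) [ 19 145 167] [167 133  72]
(300, 150) [ 28  24 202] [202 201 183]
plate?
[  46   25  103   67 3217] [99.7 63.2] ((96.57283020019531, 57.847412109375), (61.3968505859375, 104.14525604248047), 86.90594482421875) [[0.9157, 0.6443, 0.01], [0.9632, 0.3909, 0.01], [0.7984, 0.3539, 0.01], [0.7535, 0.6001, 0.01]]
[ 421   89  139   28 1478] [489.3 102.4] ((490.36651611328125, 102.36590576171875), (11.107185363769531, 139.5491485595703), 82.71105194091797) [[0.8217, -0.3044, 0.01], [0.905, -0.634, 0.01], [0.8762, -0.6371, 0.01], [0.7934, -0.3092, 0.01]]
[ 234  137  130   89 6315] [299.9 177.7] ((298.2941589355469, 180.3235321044922), (121.51034545898438, 62.089115142822266), 14.03624439239502) [[0.546, 0.1184, 0.01], [0.6977, 0.103, 0.01], [0.6562, -0.1822, 0.01], [0.5079, -0
[... 1433 characters left out ...]
array([282.5, 272.4]), array([26.5,  9.1]), np.float64(14.9)] [[ 0.3809 -0.0189  0.038 ]]
[423 296  23  19 301] [434.2 305. ] [array([434., 305.]), array([18., 22.]), np.float64(90.0)] [[ 0.3492 -0.3477  0.038 ]]
red
[276  83  40  22 389] [295.4  93.7] ((294.9071960449219, 93.54122924804688), (40.708229064941406, 9.97961711883545), 21.03750991821289) [[0.8069, 0.0501, 0.035], [0.8319, 0.0444, 0.035], [0.8046, -0.0495, 0.035], [0.7799, -0.0434, 0.035]]
[  84  199   98   78 4855] [133.4 237.4] ((133.15676879882812, 237.01016235351562), (85.64197540283203, 59.35506820678711), 17.744672775268555) [[0.3751, 0.4199, 0.035], [0.5057, 0.4062, 0.035], [0.4674, 0.2147, 0.035], [0.3391, 0.2335, 0.035]]
```

```bash
cat >> h.py <<'E'
def yaw(o):
    R=Rn.from_quat(o['ee_rot']).as_matrix(); return np.degrees(np.arctan2(R[1,0],R[0,0]))
def plan(x,y,z,phi=None,n=None):
    """rows (units) to get from here to tool-down pose at x,y,z,phi deg (tool x heading)"""
    o=get_obs(); R=Rn.from_quat(o['ee_rot']); p=np.array(o['position']); f=yaw(o)
    if phi is None: phi=f
    d=(phi-f+90)%180-90; T=Rn.from_euler('z',f+d,degrees=True)*Rn.from_euler('x',180,degrees=True)
    w=R.inv().apply(np.array([x,y,z])-p)/.04; r=np.degrees((R.inv()*T).as_rotvec())/6
    print('  from',p.round(4),'yaw',round(f,2),'to',(x,y,z,round(f+d,1)),'| total shift units (tool)',w.round(3),'turn units',r.round(3),'min rows',int(np.ceil(max(abs(w).max()/.9,np.linalg.norm(w)/1.0,np.linalg.norm(r)/1.))))
def mats(): 
    o=get_obs(); P=camera_params('wrist'); R=np.array(P['R']);t=np.array(P['t']); Rt=Rn.from_quat(o['ee_rot']).as_matrix()
    return Rt.T@(-R.T@t-np.array(o['position'])), R@Rt
E
python3 - <<'E'
from h import *
o=st(); c,Rc=mats(); print('cam in tool',c.round(4),'\n',Rc.round(3)); print(camera_params('wrist')['mtx'],camera_params('wrist')['k1'])
im,P=load('top0'); hsv=cv2.cvtColor(im,cv2.COLOR_RGB2HSV)
S=hsv[:,:,1].astype(int);V=hsv[:,:,2].astype(int)
roi=np.zeros(V.shape,bool); roi[168:195,275:330]=1
m=roi&(V<185); n,l,s,cc=cv2.connectedComponentsWithStats(m.astype(np.uint8)); i=1+s[1:,4].argmax()
co,_=cv2.findContours((l==i).astype(np.uint8),0,2); r=cv2.minAreaRect(co[0]); print('stone',r); print(ray(cv2.boxPoints(r),P,.02).round(4), ray([r[0]],P,.02).round(4))
c=ray([[249,139.5],[363,163]],P,.01); print('plate far corners',c.round(4), 'len',np.linalg.norm(c[0]-c[1]),'yaw',np.degrees(np.arctan2(*(c[0]-c[1])[[1,0]]))-90)
b=ray([[234,191],[349.5,223],[345,243],[227,210]],P,.08); print('block top corners',b.round(4),b.mean(0))
b=b[:,:2];print('yaw',np.degrees(np.arctan2(*(b[0]-b[1])[[1,0]]))-90,np.degrees(np.arctan2(*(b[3]-b[2])[[1,0]]))-90)
E
```

```text
t 0.1 pos [ 0.1472 -0.6071  0.2306] q [ 9.929e-01  1.186e-01 -1.000e-04 -6.000e-04] F [ 0.1 -0.1  0. ] grip 0.9983043729461144 0.0
cam in tool [ 0.0833  0.001  -0.1436] 
 [[-0.     1.     0.   ]
 [-0.946 -0.    -0.323]
 [-0.323 -0.     0.946]]
[[307.6949865    0.         277.03407048]
 [  0.         307.6949865  204.70608281]
 [  0.           0.           1.        ]] -0.024785060745903024
stone ((301.69683837890625, 181.57205200195312), (39.30723190307617, 14.050999641418457), 11.976131439208984)
[[ 0.5834  0.0079  0.02  ]
 [ 0.6172  0.005   0.02  ]
 [ 0.6077 -0.0856  0.02  ]
 [ 0.5741 -0.0821  0.02  ]] [[ 0.5955 -0.0388  0.02  ]]
plate far corners [[ 0.6881  0.0966  0.01  ]
 [ 0.6606 -0.1777  0.01  ]] len 0.27568831038611846 yaw -5.732669055344402
block top corners [[ 0.5389  0.1054  0.08  ]
 [ 0.4972 -0.1481  0.08  ]
 [ 0.4532 -0.1422  0.08  ]
 [ 0.4954  0.1146  0.08  ]] [ 0.49614681 -0.01757378  0.08      ]
yaw -9.342122609606065 -9.330692938038524
```

```bash
python3 - <<'E'
from h import *
im,_=load('top0'); cv2.imwrite('pics/crop0.png',cv2.resize(im[125:255,215:375,::-1],None,fx=4.6,fy=4.6,interpolation=cv2.INTER_CUBIC))
E
```

```text
(no output)
```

View pics/crop0.png

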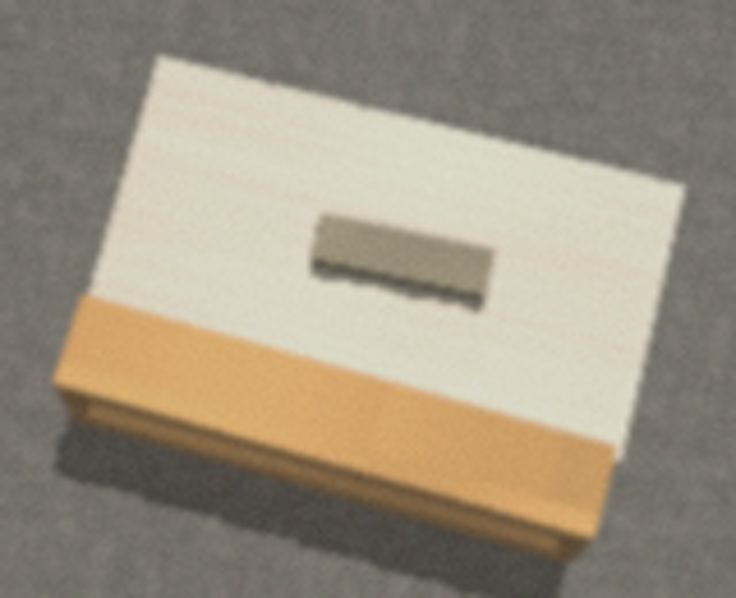

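The crop gives finer corners: plate far edge (249.8,137.4)–(363.9,165.4), block top (233.5,189.6), (348,222.4), (345.4,241.7), (227.4,208.3), and the stone at about (302.6,180.7). The channel faces the robot. Next I'll plan the hover over the stone.

```bash
python3 - <<'E'
from h import *
im,P=load('top0')
c=ray([[249.8,137.4],[363.9,165.4]],P,.01)[:,:2]; d=c[0]-c[1]; L=np.linalg.norm(d); d/=L; nx=np.array([d[1],-d[0]])
print('plate far',c.round(4),L,'yaw',np.degrees(np.arctan2(-d[0],d[1])),'centre',(c.mean(0)-.075*nx).round(4),'near edge mid',(c.mean(0)-.15*nx).round(4))
b=ray([[233.5,189.6],[348,222.4],[345.4,241.7],[227.4,208.3]],P,.08)[:,:2]; d=b[0]-b[1];print('block',b.round(4),b.mean(0),'yaw',np.degrees(np.arctan2(-d[0],d[1])), 'front mid',b[:2].mean(0))
k=np.array([[320,213],[493,248],[483,300],[316,265]])/4.6+[215,125]; s=ray(k,P,.024)[:,:2]; d=s[0]-s[1]; print('stone',s.mean(0),'yaw',np.degrees(np.arctan2(-d[0],d[1])))
plan(.598,-.038,.15,82)
E
```

```text
plate far [[ 0.6936  0.0954]
 [ 0.6549 -0.1802]] 0.27835522623416475 yaw -7.996572155595993 centre [ 0.6   -0.032] near edge mid [ 0.5257 -0.0215]
block [[ 0.5419  0.1069]
 [ 0.4981 -0.1449]
 [ 0.456  -0.1428]
 [ 0.4992  0.1143]] [ 0.49879286 -0.01661511] yaw -9.86072944767571 front mid [ 0.51998527 -0.01895528]
stone [ 0.59651815 -0.04051363] yaw -5.37041348857064
  from [ 0.1472 -0.6071  0.2306] yaw 13.63 to (0.598, -0.038, 0.15, np.float64(82.0)) | total shift units (tool) [ 14.306 -11.169   2.028] turn units [-1.1000e-02 -7.0000e-03 -1.1396e+01] min rows 19
```

Emit:
carry_out:
  commands:
    - [[0.753,-0.588,0.107,0,0,0],[0.753,-0.588,0.107,0,0,0],[0.753,-0.588,0.107,0,0,0],[0.753,-0.588,0.107,0,0,0],[0.753,-0.588,0.107,0,0,0],[0.753,-0.588,0.107,0,0,0],[0.753,-0.588,0.107,0,0,0],[0.753,-0.588,0.107,0,0,0],[0.753,-0.588,0.107,0,0,0],[0.753,-0.588,0.107,0,0,0],[0.753,-0.588,0.107,0,0,0],[0.753,-0.588,0.107,0,0,0],[0.753,-0.588,0.107,0,0,0],[0.753,-0.588,0.107,0,0,0],[0.753,-0.588,0.107,0,0,0],[0.753,-0.588,0.107,0,0,0],[0.753,-0.588,0.107,0,0,0],[0.753,-0.588,0.107,0,0,0],[0.753,-0.588,0.107,0,0,0]]
  hand: -1
  force: 40

```text
clock: 1.68
position: [0.5988, -0.0369, 0.1494]
ee_rot: [0.993, 0.118, -0.0, 0.0]
ft_force: [0.4, -0.8, 0.6]
grip_width: 1.001
grasp_force: 0.0
```

Emit:
carry_out:
  commands:
    - [[0,0,0,0,0,-0.95],[0,0,0,0,0,-0.95],[0,0,0,0,0,-0.95],[0,0,0,0,0,-0.95],[0,0,0,0,0,-0.95],[0,0,0,0,0,-0.95],[0,0,0,0,0,-0.95],[0,0,0,0,0,-0.95],[0,0,0,0,0,-0.95],[0,0,0,0,0,-0.95],[0,0,0,0,0,-0.95],[0,0,0,0,0,-0.95],[0,0,0,0,0,0],[0,0,0,0,0,0]]

```text
clock: 2.85
position: [0.5979, -0.0384, 0.1496]
ee_rot: [0.756, 0.655, -0.0, -0.0]
ft_force: [0.3, 0.8, 0.8]
grip_width: 0.995
grasp_force: 0.0
```

```bash
python3 - <<'E'
from h import *
st(); im,P=snap('wrist','w1'); plan(.598,-.038,.15,82)
print(proj([[.5965,-.04,.024],[.598,-.038,.0]],P))
E
```

```text
t 2.85 pos [ 0.5979 -0.0384  0.1496] q [ 7.556e-01  6.550e-01 -2.000e-04 -3.000e-04] F [0.3 0.8 0.8] grip 0.9952471356121741 0.0
  from [ 0.598  -0.0385  0.1497] yaw 81.81 to (0.598, -0.038, 0.15, np.float64(82.0)) | total shift units (tool) [ 0.011 -0.001 -0.007] turn units [-0.004  0.    -0.031] min rows 1
[[275.5227313  196.74507539]
 [276.8703224  187.38032381]]
```

View pics/w1.png

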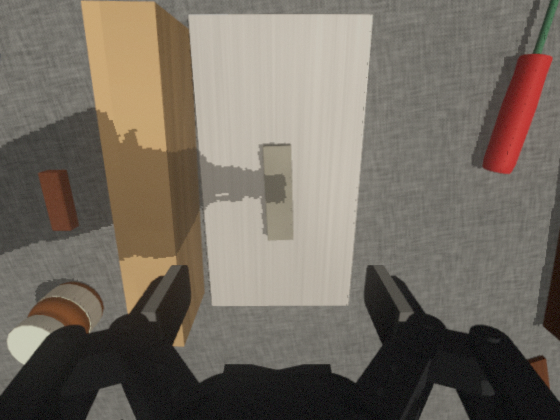

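The wrist view shows stone corners (264,145), (290,144), (294,239) and (268,240). The plate corners are (190,16), (371,15), (349,305) and (210,306), and the block's top strip is on the left.

```bash
python3 - <<'E'
from h import *
im,P=load('w1')
s=ray([[264,145],[290.5,144],[294,239],[268,240]],P,.024)[:,:2]; d=(s[1]+s[0]-s[2]-s[3])/2; print('stone',s.round(4),s.mean(0).round(4),'yaw',np.degrees(np.arctan2(-d[0],d[1])))
p=ray([[190,16],[371,15],[349,305],[210,306]],P,.01)[:,:2]; d=(p[1]+p[0]-p[2]-p[3])/2; print('plate',p.round(4),p.mean(0).round(4),'yaw',np.degrees(np.arctan2(-d[0],d[1])),'near',p[[0,3]].mean(0))
b=ray([[85,8],[155,8],[183,346]],P,.08)[:,:2];print('block',b.round(4)); d=b[1]-b[2]; print('yaw',np.degrees(np.arctan2(-d[0],d[1])))
s=s.mean(0); plan(s[0],s[1],.013,86)
E
```

```text
stone [[ 0.5934  0.008 ]
 [ 0.6163  0.0056]
 [ 0.608  -0.0846]
 [ 0.5831 -0.0821]] [ 0.6002 -0.0383] yaw -5.894745451277478
plate [[ 0.5492  0.1178]
 [ 0.6947  0.0976]
 [ 0.6578 -0.1791]
 [ 0.5063 -0.1587]] [ 0.602  -0.0306] yaw -8.21404480539333 near [ 0.52771231 -0.02043141]
block [[ 0.5014  0.1136]
 [ 0.544   0.1068]
 [ 0.4993 -0.1467]]
yaw -10.00313181461542
  from [ 0.598  -0.0385  0.1497] yaw 81.81 to (np.float64(0.6001586324194956), np.float64(-0.038301957005431625), 0.013, np.float64(86.0)) | total shift units (tool) [0.012 0.055 3.418] turn units [-0.004 -0.    -0.698] min rows 4
```

Emit:
carry_out:
  commands:
    - [[0.01,0.055,0.5,0,0,-0.19],[0,0,0.6,0,0,-0.19],[0,0,0.6,0,0,0],[0,0,0.6,0,0,0],[0,0,0.5,0,0,0],[0,0,0.4,0,0,0],[0,0,0.2,0,0,0],[0,0,0,0,0,0]]

```text
clock: 3.57
position: [0.5992, -0.0383, 0.0122]
ee_rot: [0.742, 0.67, -0.001, -0.001]
ft_force: [0.3, 0.4, 0.1]
grip_width: 0.996
grasp_force: 0.0
```

Emit:
carry_out:
  commands:
    - [[0,0,0,0,0,0],[0,0,0,0,0,0],[0,0,0,0,0,0],[0,0,0,0,0,0],[0,0,0,0,0,0],[0,0,0,0,0,0],[0,0,0,0,0,0],[0,0,0,0,0,0]]
  hand: 1
  force: 40

```text
clock: 4.23
position: [0.6009, -0.0383, 0.0148]
ee_rot: [0.741, 0.671, 0.0, 0.001]
ft_force: [-1.0, 0.2, 6.6]
grip_width: 0.278
grasp_force: 40.4
```

Emit:
carry_out:
  commands:
    - [[0,0,-0.4,0,0,0],[0,0,-0.7,0,0,0],[0,0,-0.8,0,0,0],[0,0,-0.8,0,0,0],[0,0,-0.7,0,0,0],[0.762,-0.441,0,0,0,0],[0.762,-0.441,0,0,0,0],[0.762,-0.441,0,0,0,0],[0.762,-0.441,0,0,0,0],[0.762,-0.441,0,0,0,0],[0.762,-0.441,0,0,0,0],[0.762,-0.441,0,0,0,0],[0.762,-0.441,0,0,0,0],[0.762,-0.441,0,0,0,0],[0.762,-0.441,0,0,0,0],[0.762,-0.441,0,0,0,0],[0,0,0,0,0,0],[0,0,0,0,0,0]]

```text
clock: 5.73
position: [0.439, 0.3167, 0.15]
ee_rot: [0.74, 0.673, 0.0, -0.0]
ft_force: [0.4, 0.2, -1.3]
grip_width: 0.274
grasp_force: 39.6
```

```bash
python3 - <<'E'
from h import *
st(); im,P=snap('wrist','w2'); 
# tray: red mask floor
hsv=cv2.cvtColor(im,cv2.COLOR_RGB2HSV); H,S,V=[hsv[:,:,i].astype(int) for i in range(3)]
m=((H<8)|(H>170))&(S>150)&(V>60); 
print(m.sum())
plan(.4416,.315,.014,84)
E
```

```text
t 5.73 pos [0.439  0.3167 0.15  ] q [ 7.398e-01  6.728e-01  1.000e-04 -3.000e-04] F [ 0.4  0.2 -1.3] grip 0.27439340808196466 39.5955365896225
22392
  from [0.4402 0.3149 0.1498] yaw 84.4 to (0.4416, 0.315, 0.014, np.float64(84.0)) | total shift units (tool) [0.008 0.034 3.396] turn units [-0.     0.004  0.067] min rows 4
```

View pics/w2.png

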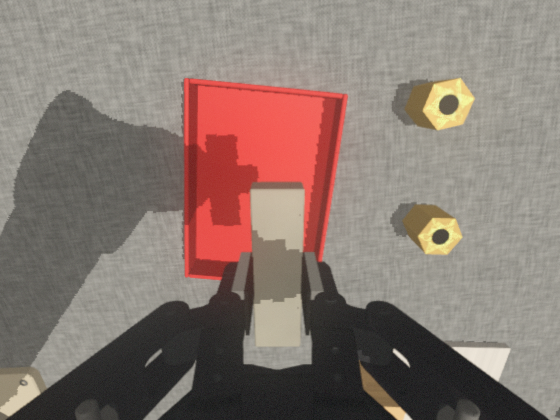

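The stone is held and the tray rim corners are at about (186,79), (346,95) and (186,276). Two standoffs show on the right, with holes at (449,104) and (440,237).

```bash
python3 - <<'E'
from h import *
im,P=load('w2')
p=ray([[186,79],[346,95],[186,276]],P,.035)[:,:2]; print(p.round(4)); c=(p[1]+p[2])/2; u=p[1]-p[0]; v=p[0]-p[2]; print('tray',c.round(4),np.linalg.norm(u),np.linalg.norm(v),'yaw',np.degrees(np.arctan2(u[1],u[0])),np.degrees(np.arctan2(-v[0],v[1])))
print(ray([[449,104],[440,237]],P,.038).round(4))
u/=np.linalg.norm(u); t=c+.02*u; plan(t[0],t[1],.013,84)
E
```

```text
[[0.3774 0.4213]
 [0.502  0.3974]
 [0.3439 0.2467]]
tray [0.4229 0.3221] 0.12678669178302512 0.17786133039623017 yaw -10.873442588648382 -10.858077891655396
[[0.5832 0.3834 0.038 ]
 [0.5845 0.2666 0.038 ]]
  from [0.4402 0.3149 0.1498] yaw 84.4 to (np.float64(0.44258586215573603), np.float64(0.3182800779152183), 0.013, np.float64(84.0)) | total shift units (tool) [0.092 0.051 3.421] turn units [-0.     0.004  0.067] min rows 4
```

Emit:
carry_out:
  commands:
    - [[0.09,0.05,0.4,0,0,0.44],[0,0,0.7,0,0,0.44],[0,0,0.7,0,0,0],[0,0,0.7,0,0,0],[0,0,0.5,0,0,0],[0,0,0.3,0,0,0],[0,0,0.08,0,0,0],[0,0,0,0,0,0]]

```text
clock: 6.45
position: [0.4433, 0.3172, 0.0145]
ee_rot: [0.772, 0.636, -0.0, 0.0]
ft_force: [0.1, 0.4, -0.1]
grip_width: 0.277
grasp_force: 39.6
```

Emit:
carry_out:
  commands:
    - [[0,0,0,0,0,0],[0,0,0,0,0,0],[0,0,0,0,0,0],[0,0,0,0,0,0],[0,0,-0.3,0,0,0],[0,0,-0.7,0,0,0],[0,0,-0.8,0,0,0],[0,0,-0.8,0,0,0],[0,0,-0.8,0,0,0],[0,0,0,0,0,0]]
  hand: 0.1

```text
clock: 7.28
position: [0.4448, 0.3206, 0.1579]
ee_rot: [0.771, 0.637, 0.004, 0.001]
ft_force: [1.5, 1.3, 1.8]
grip_width: 0.45
grasp_force: 0.0
```

```bash
python3 - <<'E'
from h import *
st(); im,P=snap('top','top1'); 
b=ray([[233.5,189.6],[348,222.4],[345.4,241.7],[227.4,208.3]],P,.08)[:,:2]
plan(.4388,-.007,.15,170); plan(.4388,-.007,.15,-10)
snap('wrist','w3')
a=im[125:255,60:375,::-1]; cv2.imwrite('pics/crop1.png',cv2.resize(a,None,fx=2.5,fy=2.5))
E
```

```text
t 7.28 pos [0.4448 0.3206 0.1579] q [7.712e-01 6.365e-01 4.400e-03 7.000e-04] F [1.5 1.3 1.8] grip 0.450455981090706 0.0
  from [0.4443 0.3195 0.155 ] yaw 79.04 to (0.4388, -0.007, 0.15, np.float64(-10.0)) | total shift units (tool) [-8.041  1.418  0.101] turn units [ 1.0000e-02 -6.8000e-02  1.4839e+01] min rows 15
  from [0.4443 0.3195 0.155 ] yaw 79.04 to (0.4388, -0.007, 0.15, np.float64(-10.0)) | total shift units (tool) [-8.041  1.418  0.101] turn units [ 1.0000e-02 -6.8000e-02  1.4839e+01] min rows 15
```

View pics/crop1.png

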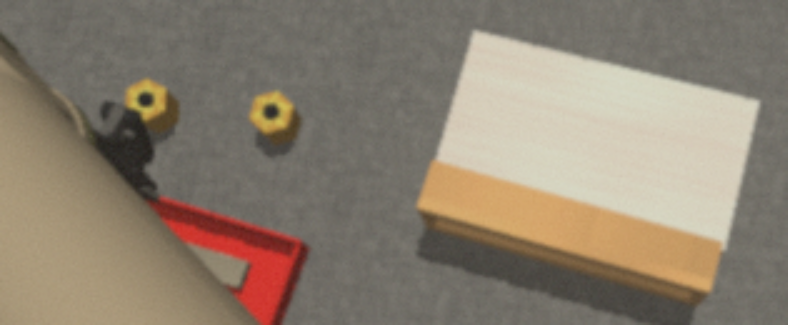

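The stone is in the tray and the block is undisturbed. Next I shut the fingers, go behind the block, slide it to the step from inside the channel (low), then tip it.

Emit:
carry_out:
  commands:
    - [[-0.8,0.156,0,0,0,0],[-0.8,0.156,0,0,0,0],[-0.8,0.156,0,0,0,0],[-0.8,0.156,0,0,0,0],[-0.8,0.156,0,0,0,0],[-0.8,0.156,0,0,0,0],[-0.8,0.156,0,0,0,0],[-0.8,0.156,0,0,0,0],[-0.8,0.156,0,0,0,0],[-0.8,0.156,0,0,0,0],[0,0,0,0,0,0]]
  hand: 1

```text
clock: 8.3
position: [0.4422, -0.0144, 0.1498]
ee_rot: [0.774, 0.633, -0.001, -0.0]
ft_force: [0.2, -0.5, 0.5]
grip_width: -0.002
grasp_force: 0.0
```

Emit:
carry_out:
  commands:
    - [[0,0,0,0,0,-0.9],[0,0,0,0,0,-0.9],[0,0,0,0,0,-0.9],[0,0,0,0,0,-0.9],[0,0,0,0,0,-0.9],[0,0,0,0,0,-0.9],[0,0,0,0,0,-0.9],[0,0,0,0,0,-0.9],[0,0,0,0,0,-0.9],[0,0,0,0,0,-0.9],[0,0,0,0,0,-0.9],[0,0,0,0,0,-0.9],[0,0,0,0,0,-0.9],[0,0,0,0,0,-0.9],[0,0,0,0,0,-0.9],[0,0,0,0,0,-0.9],[0,0,0,0,0,-0.93],[0,0,0,0,0,0],[0,0,0,0,0,0]]

```text
clock: 9.88
position: [0.4428, -0.0078, 0.1503]
ee_rot: [0.08, 0.997, 0.0, -0.001]
ft_force: [-0.4, 0.0, -0.3]
grip_width: -0.003
grasp_force: 0.0
```

```bash
python3 - <<'E'
from h import *
o=st(); print(o['joint_pos'].round(2)); im,P=snap('wrist','w4'); plan(.444,-.008,.027,171)
E
```

```text
t 9.88 pos [ 0.4428 -0.0078  0.1503] q [ 7.980e-02  9.968e-01  0.000e+00 -6.000e-04] F [-0.4  0.  -0.3] grip -0.003178536402158662 0.0
[ 0.73  0.05 -0.82  1.99  0.04  1.12  1.31]
  from [ 0.4429 -0.0078  0.1504] yaw 170.82 to (0.444, -0.008, 0.027, np.float64(171.0)) | total shift units (tool) [-0.031  0.     3.084] turn units [ 0.    -0.009 -0.031] min rows 4
```

View pics/w4.png

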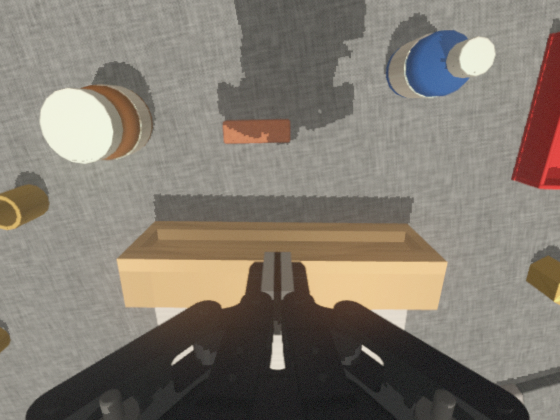

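The block's back-top edge runs (119,260)–(446,262), parallel to the fingers, and the fingers are centred. The wax, jar and bottle are clear.

```bash
python3 - <<'E'
from h import *
im,P=load('w4')
b=ray([[119,260],[446,262]],P,.08)[:,:2]; d=b[1]-b[0]; print(b.round(4),b.mean(0),np.linalg.norm(d),np.degrees(np.arctan2(-d[0],d[1])))
print(ray([[222,143],[290,143]],P,.015).round(4))
E
```

```text
[[ 0.4583 -0.1374]
 [ 0.5013  0.1172]] [ 0.47982259 -0.01009325] 0.2582707490199371 -9.596095399002866
[[ 0.3889 -0.05    0.015 ]
 [ 0.3987  0.0102  0.015 ]]
```

Emit:
carry_out:
  commands:
    - [[0,0,0.6,0,0,0],[0,0,0.8,0,0,0],[0,0,0.8,0,0,0],[0,0,0.6,0,0,0],[0,0,0.28,0,0,0],[0,0,0,0,0,0],[-0.35,0,0,0,0,0],[-0.35,0,0,0,0,0],[-0.1,0,0,0,0,0],[-0.1,0,0,0,0,0],[-0.05,0,0,0,0,0],[0,0,0,0,0,0]]

```text
clock: 10.93
position: [0.4784, -0.0135, 0.0289]
ee_rot: [0.079, 0.997, -0.001, -0.003]
ft_force: [-20.7, 1.3, 25.8]
grip_width: -0.002
grasp_force: 10.5
```

Emit:
carry_out:
  commands:
    - [[-0.05,0,0,0,0,0],[-0.05,0,0,0,0,0],[0,0,0,0,0,0]]

```text
clock: 11.18
position: [0.4812, -0.0148, 0.0288]
ee_rot: [0.079, 0.997, -0.002, -0.004]
ft_force: [-25.8, 0.1, 32.3]
grip_width: -0.001
grasp_force: 14.5
```

Emit:
carry_out:
  commands:
    - [[-0.05,0,0,0,0,0],[0,0,0,0,0,0]]

```text
clock: 11.35
position: [0.4815, -0.0148, 0.0289]
ee_rot: [0.078, 0.997, -0.002, -0.005]
ft_force: [-37.2, 0.5, 44.7]
grip_width: 0.001
grasp_force: 17.8
```

It's against the step, since the force rises while the position holds. I'll back off, rise, open the fingers for a two-point push and check.

Emit:
carry_out:
  commands:
    - [[0.15,0,0,0,0,0],[0.2,0,0,0,0,0],[0.4,0,0,0,0,0],[0.2,0,0,0,0,0],[0,0,-0.4,0,0,0],[0,0,-0.45,0,0,0],[0,0,0,0,0,0],[0,0,0,0,0,0]]
  hand: -1

```text
clock: 12.02
position: [0.45, -0.0092, 0.0627]
ee_rot: [0.079, 0.997, -0.0, 0.001]
ft_force: [0.9, -0.4, 0.1]
grip_width: 1.004
grasp_force: 0.0
```

```bash
python3 - <<'E'
from h import *
st(); im,P=snap('top','top2'); plan(.46,-.010,.061,171)
im,P=snap('wrist','w5'); cv2.imwrite('pics/c5.png',np.hstack([im[180:420,:,::-1]]))
E
```

```text
t 12.02 pos [ 0.45   -0.0092  0.0627] q [ 7.870e-02  9.969e-01 -4.000e-04  1.400e-03] F [ 0.9 -0.4  0.1] grip 1.0035524419412218 0.0
  from [ 0.4494 -0.0092  0.0619] yaw 170.97 to (0.46, -0.01, 0.061, np.float64(171.0)) | total shift units (tool) [-0.265  0.022  0.023] turn units [-0.006  0.013 -0.005] min rows 1
```

View pics/c5.png

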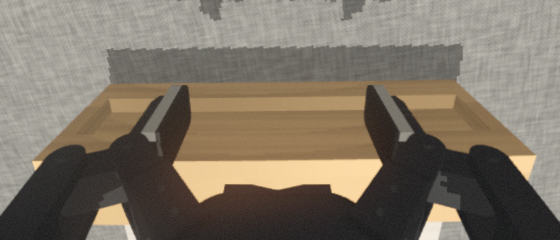

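Emit:
carry_out:
  commands:
    - [[-0.25,0,0,0,0,0],[-0.2,0,0,0,0,0],[-0.12,0,-0.04,0,0,0],[-0.12,0,-0.05,0,0,0],[-0.12,0,-0.05,0,0,0],[-0.12,0,-0.05,0,0,0],[-0.12,0,-0.03,0,0,0],[-0.12,0,-0.03,0,0,0],[-0.12,0,-0.02,0,0,0],[0,0,0,0,0,0]]

```text
clock: 12.95
position: [0.5014, -0.0171, 0.0727]
ee_rot: [0.079, 0.997, 0.0, 0.001]
ft_force: [0.2, 0.3, 0.1]
grip_width: 1.0
grasp_force: 0.2
```

Emit:
carry_out:
  commands:
    - [[-0.1,0,-0.02,0,0,0],[-0.1,0,-0.02,0,0,0],[-0.1,0,-0.02,0,0,0],[-0.1,0,0,0,0,0],[-0.1,0,0,0,0,0],[-0.1,0,0,0,0,0],[0,0,0,0,0,0]]

```text
clock: 13.53
position: [0.5246, -0.0209, 0.0748]
ee_rot: [0.079, 0.997, 0.0, 0.0]
ft_force: [0.3, -0.2, -0.1]
grip_width: 1.004
grasp_force: 0.0
```

```bash
python3 - <<'E'
from h import *
st(); im,P=snap('scene','s1'); cv2.imwrite('pics/c6.png',cv2.resize(im[130:330,90:450,::-1],None,fx=2,fy=2))
E
```

```text
t 13.53 pos [ 0.5246 -0.0209  0.0748] q [7.860e-02 9.969e-01 1.000e-04 2.000e-04] F [ 0.3 -0.2 -0.1] grip 1.0036617984117029 0.0
```

View pics/c6.png

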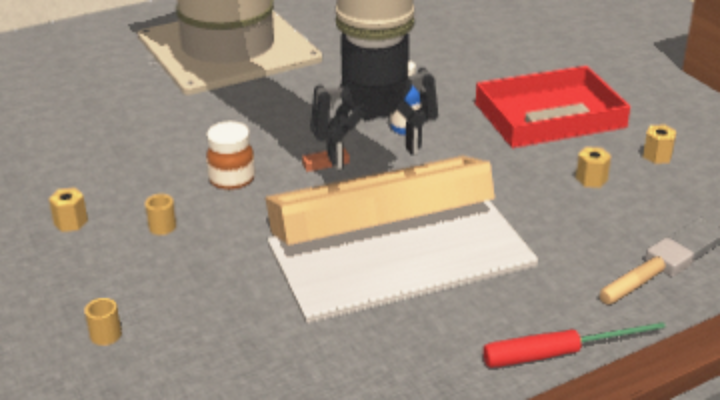

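The block leans about 25–30° over the step. Continuing.

Emit:
carry_out:
  commands:
    - [[-0.12,0,0,0,0,0],[-0.12,0,0,0,0,0],[-0.12,0,0,0,0,0],[-0.12,0,0,0,0,0],[0,0,0,0,0,0],[0,0,0,0,0,0],[0,0,0,0,0,0],[0,0,-0.8,0,0,0],[0.5,0,-0.8,0,0,0],[0,0,-0.8,0,0,0],[0,0,0,0,0,0]]

```text
clock: 14.5
position: [0.5252, -0.02, 0.1766]
ee_rot: [0.078, 0.997, -0.001, 0.004]
ft_force: [0.5, -0.4, 1.0]
grip_width: 1.0
grasp_force: 0.0
```

```bash
python3 - <<'E'
from h import *
st(); im,P=snap('scene','s2'); im2,P2=snap('wrist','w6'); cv2.imwrite('pics/c7.png',np.vstack([cv2.resize(im[130:330,90:450,::-1],(560,311)),cv2.resize(im2[:,:,::-1],(380,285))[:, :] if 0 else cv2.copyMakeBorder(cv2.resize(im2[:,:,::-1],(380,285)),0,0,0,180,0)]))
E
```

```text
t 14.5 pos [ 0.5252 -0.02    0.1766] q [ 7.810e-02  9.969e-01 -6.000e-04  4.000e-03] F [ 0.5 -0.4  1. ] grip 1.0000590765924808 0.0
```

View pics/c7.png

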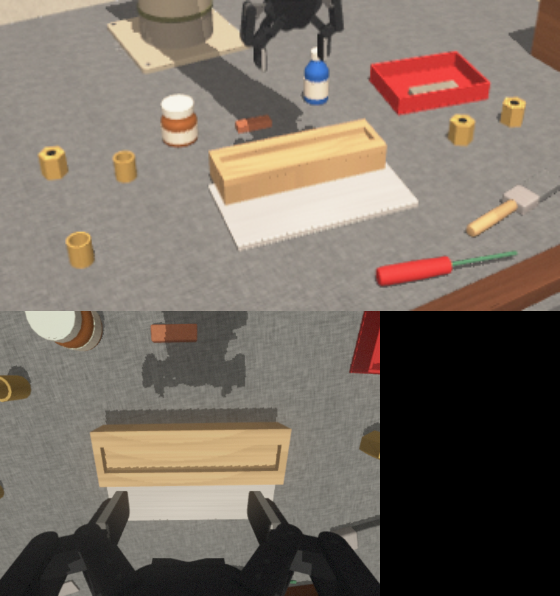

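The block lies flat on the plate with its channel up, and nothing else moved. Next I measure the lying block and the yaws of the two left standoffs from the pictures already taken.

```bash
cat >> h.py <<'E'
def hexes(im,P,z=.038,roi=None,dbg=False):
    hsv=cv2.cvtColor(im,cv2.COLOR_RGB2HSV); H,S,V=[hsv[:,:,i].astype(int) for i in range(3)]
    m=((H>17)&(H<32)&(S>85)&(V>165)).astype(np.uint8)   # bright top faces
    m=cv2.morphologyEx(m,cv2.MORPH_CLOSE,np.ones((3,3)))
    out=[]
    for c in cv2.findContours(m,cv2.RETR_EXTERNAL,cv2.CHAIN_APPROX_NONE)[0]:
        if cv2.contourArea(c)<150: continue
        h=cv2.convexHull(c)[:,0,:].astype(float); w=ray(h,P,z)[:,:2]
        th=np.radians(np.arange(0,180,1.)); wd=np.array([np.ptp(w@[np.cos(t),np.sin(t)]) for t in th])
        s=wd.reshape(3,60).sum(0); k=int(s.argmin())
        ctr=np.mean([0]) ; A=[]; 
        N=np.array([[np.cos(np.radians(k+a)),np.sin(np.radians(k+a))] for a in (0,60,120)])
        mid=np.array([(np.max(w@n)+np.min(w@n))/2 for n in N]); c0=np.linalg.lstsq(N,mid,rcond=None)[0]
        out.append((c0,k,wd[[k,k+60,k+120]]*1e3)); print('hex?',h.mean(0).round(0),'ctr',c0.round(4),'flat normal mod60',k,'widths',(wd[[k,k+60,k+120]]*1e3).round(1),'contrast',round(s.max()/s.min(),3))
    return out
E
python3 - <<'E'
from h import *
im,P=load('w2'); hexes(im,P)
im,P=load('w6'); hsv=cv2.cvtColor(im,cv2.COLOR_RGB2HSV); H,S,V=[hsv[:,:,i].astype(int) for i in range(3)]
print([ (u,v,im[v,u].tolist()) for u,v in [(280,180),(280,185),(280,190),(280,195),(280,200),(280,205),(280,210),(280,220),(280,230),(280,236),(280,240),(280,245),(280,250),(280,255),(280,260)]])
E
```

```text
hex? [440. 235.] ctr [0.5841 0.2675] flat normal mod60 23 widths [36.4 36.3 36.4] contrast 1.119
hex? [451. 101.] ctr [0.5824 0.3834] flat normal mod60 38 widths [36.6 36.7 36.7] contrast 1.12
[(280, 180, [212, 183, 133]), (280, 185, [213, 183, 132]), (280, 190, [211, 180, 129]), (280, 195, [201, 170, 123]), (280, 200, [208, 176, 127]), (280, 205, [212, 179, 131]), (280, 210, [213, 181, 131]), (280, 220, [202, 170, 122]), (280, 230, [159, 131, 90]), (280, 236, [130, 107, 77]), (280, 240, [214, 184, 136]), (280, 245, [215, 187, 138]), (280, 250, [213, 181, 133]), (280, 255, [201, 169, 124]), (280, 260, [206, 197, 184])]
```

Emit:
carry_out:
  commands:
    - [[-0.042,0.916,0.083,0,0,0],[-0.042,0.916,0.083,0,0,0],[-0.042,0.916,0.083,0,0,0],[-0.042,0.916,0.083,0,0,0],[-0.042,0.916,0.083,0,0,0],[-0.042,0.916,0.083,0,0,0],[-0.042,0.916,0.083,0,0,0],[-0.042,0.916,0.083,0,0,0],[0,0,0,0,0,0.967],[0,0,0,0,0,0.967],[0,0,0,0,0,0.967],[0,0,0,0,0,0.967],[0,0,0,0,0,0.967],[0,0,0,0,0,0.967],[0,0,0,0,0,0.967],[0,0,0,0,0,0.967],[0,0,0,0,0,0.967],[0,0,0,0,0,0.967],[0,0,0,0,0,0],[0,0,0,0,0,0]]

```text
clock: 16.27
position: [0.5816, 0.2666, 0.1428]
ee_rot: [0.551, 0.835, -0.001, -0.0]
ft_force: [0.5, 0.5, -0.6]
grip_width: 0.998
grasp_force: 0.0
```

```bash
cat >> h.py <<'E'
def edges(im,P,phi_blk,z=.055): pass
E
python3 - <<'E'
from h import *
st(); im,P=snap('wrist','w7'); r=hexes(im,P)
c,k,_=min(r,key=lambda q:np.linalg.norm(q[0]-[.584,.2675])); plan(c[0],c[1],.016,k+90)
E
```

```text
t 16.27 pos [0.5816 0.2666 0.1428] q [ 5.506e-01  8.347e-01 -9.000e-04 -4.000e-04] F [ 0.5  0.5 -0.6] grip 0.9983175482115617 0.0
hex? [120. 404.] ctr [ 0.5146 -0.0273] flat normal mod60 53 widths [51.4 49.2 30.9] contrast 1.071
hex? [191. 357.] ctr [0.5732 0.073 ] flat normal mod60 22 widths [55.5 39.3 59.8] contrast 1.039
hex? [281. 202.] ctr [0.5839 0.2677] flat normal mod60 23 widths [36.4 36.5 36.4] contrast 1.104
hex? [339.  62.] ctr [0.5822 0.3834] flat normal mod60 38 widths [36.4 36.4 36. ] contrast 1.123
  from [0.5818 0.2666 0.1431] yaw 113.2 to (np.float64(0.5839495789388629), np.float64(0.2677152295761845), 0.016, np.float64(113.0)) | total shift units (tool) [0.004 0.065 3.178] turn units [-0.014  0.002  0.034] min rows 4
```

Emit:
carry_out:
  commands:
    - [[0,0.065,0.5,0,0,0.03],[0,0,0.7,0,0,0],[0,0,0.7,0,0,0],[0,0,0.6,0,0,0],[0,0,0.4,0,0,0],[0,0,0.28,0,0,0],[0,0,0,0,0,0],[0,0,0,0,0,0]]

```text
clock: 16.98
position: [0.5845, 0.2679, 0.017]
ee_rot: [0.553, 0.833, -0.0, -0.0]
ft_force: [-0.0, 0.5, 0.1]
grip_width: 1.003
grasp_force: 0.0
```

Emit:
carry_out:
  commands:
    - [[0,0,0,0,0,0],[0,0,0,0,0,0],[0,0,0,0,0,0],[0,0,0,0,0,0],[0,0,0,0,0,0],[0,0,0,0,0,0],[0,0,0,0,0,0],[0,0,0,0,0,0]]
  hand: 1
  force: 60

```text
clock: 17.65
position: [0.5852, 0.2681, 0.018]
ee_rot: [0.553, 0.833, 0.001, 0.0]
ft_force: [-1.1, -0.5, 6.0]
grip_width: 0.41
grasp_force: 61.4
```

```bash
python3 - <<'E'
from h import *
o=st(); print('yaw',yaw(o)); im,P=snap('wrist','w8')
r=hexes(im,P)
plan(.583,.2677,.14,81)
E
```

```text
t 17.65 pos [0.5852 0.2681 0.018 ] q [5.534e-01 8.329e-01 6.000e-04 5.000e-04] F [-1.1 -0.5  6. ] grip 0.4097173773910692 61.37554191984236
yaw 112.80400495107985
hex? [276. 294.] ctr [0.5858 0.2669] flat normal mod60 23 widths [33.7 35.2 34. ] contrast 1.046
hex? [392.  39.] ctr [0.5826 0.3817] flat normal mod60 38 widths [36.6 30.8 36.7] contrast 1.094
  from [0.5852 0.2681 0.018 ] yaw 112.8 to (0.583, 0.2677, 0.14, np.float64(81.0)) | total shift units (tool) [ 0.012 -0.049 -3.049] turn units [ 1.4e-02 -2.0e-03  5.3e+00] min rows 6
```

Emit:
carry_out:
  commands:
    - [[0,0,-0.5,0,0,0],[0,0,-0.9,0,0,0],[0,0,-0.95,0,0,0],[0,0,-0.95,0,0,0],[0,0,0,0,0,0.883],[0,0,0,0,0,0.883],[0,0,0,0,0,0.883],[0,0,0,0,0,0.883],[0,0,0,0,0,0.883],[0,0,0,0,0,0.883],[-0.911,0.068,0,0,0,0],[-0.911,0.068,0,0,0,0],[-0.911,0.068,0,0,0,0],[-0.911,0.068,0,0,0,0],[-0.911,0.068,0,0,0,0],[-0.911,0.068,0,0,0,0],[-0.911,0.068,0,0,0,0],[-0.911,0.068,0,0,0,0],[-0.911,0.068,0,0,0,0],[-0.911,0.068,0,0,0,0]]

```text
clock: 19.37
position: [0.5537, -0.0981, 0.1489]
ee_rot: [0.76, 0.65, -0.0, -0.0]
ft_force: [1.3, -0.8, -2.8]
grip_width: 0.407
grasp_force: 60.8
```

Emit:
carry_out:
  commands:
    - [[0,0,0,0,0,0],[0,0,0,0,0,0],[0,0,0,0,0,0]]

```text
clock: 19.62
position: [0.5543, -0.0958, 0.1488]
ee_rot: [0.76, 0.65, 0.0, -0.0]
ft_force: [0.6, 0.1, -2.8]
grip_width: 0.407
grasp_force: 60.8
```

```bash
python3 - <<'E'
from h import *
o=st(); print('yaw',yaw(o)); im,P=snap('wrist','w9')
for v in (60,120): print(v,[(u,int(im[v,u].sum())) for u in range(205,330,3)])
E
```

```text
t 19.62 pos [ 0.5543 -0.0958  0.1488] q [ 7.603e-01  6.496e-01  0.000e+00 -3.000e-04] F [ 0.6  0.1 -2.8] grip 0.40746946903737763 60.78272751532495
yaw 81.02499667745039
60 [(205, 513), (208, 513), (211, 513), (214, 510), (217, 528), (220, 358), (223, 501), (226, 509), (229, 532), (232, 532), (235, 531), (238, 546), (241, 545), (244, 544), (247, 533), (250, 518), (253, 519), (256, 517), (259, 523), (262, 543), (265, 539), (268, 501), (271, 362), (274, 516), (277, 541), (280, 545), (283, 554), (286, 545), (289, 529), (292, 528), (295, 520), (298, 522), (301, 540), (304, 608), (307, 613), (310, 605), (313, 614), (316, 601), (319, 606), (322, 610), (325, 604), (328, 607)]
120 [(205, 539), (208, 529), (211, 520), (214, 533), (217, 500), (220, 500), (223, 478), (226, 451), (229, 515), (232, 525), (235, 524), (238, 534), (241, 543), (244, 542), (247, 542), (250, 534), (253, 537), (256, 530), (259, 498), (262, 515), (265, 529), (268, 516), (271, 375), (274, 434), (277, 545), (280, 546), (283, 542), (286, 550), (289, 529), (292, 545), (295, 532), (298, 509), (301, 524), (304, 602), (307, 603), (310, 594), (313, 598), (316, 608), (319, 607), (322, 598), (325, 604), (328, 600)]
```

View pics/w9.png

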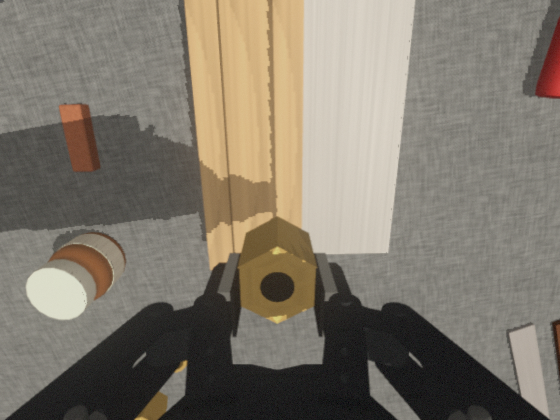

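The standoff is held with a corner along the channel. The block's outer edges are clean at about u≈190–208 on the left and u≈303 on the right, so I fit lines to them.

```bash
cat >> h.py <<'E'
def block(im,P,v0=8,v1=150,z=.055,lo=170,hi=330):
    """fit outer long edges of lying block (tool heading ~81) -> centre line point, dir"""
    hsv=cv2.cvtColor(im,cv2.COLOR_RGB2HSV); S=cv2.GaussianBlur(hsv[:,:,1].astype(np.float32),(1,9),0)
    L,R=[],[]
    for v in range(v0,v1,2):
        s=S[v]>62; idx=np.where(s[lo:hi])[0]+lo
        if len(idx)<30: continue
        L.append((idx[0]-.5,v)); R.append((idx[-1]+.5,v))
    res=[]
    for E in (L,R):
        w=ray(np.array(E),P,z)[:,:2]
        for _ in range(3):
            a=np.polyfit(w[:,1],w[:,0],1); r=w[:,0]-np.polyval(a,w[:,1]); w=w[abs(r)<2.5*np.std(r)+1e-5]
        res.append(a); print('edge rms mm',(np.std(r)*1e3).round(2),'yaw',-np.degrees(np.arctan(a[0])).round(2),len(w))
    s=(res[0][0]+res[1][0])/2; c=(res[0][1]+res[1][1])/2; wd=abs(np.polyval(res[0],0)-np.polyval(res[1],0))*np.cos(np.arctan(s))
    print('centre line x = %.5f + %.4f*y, width %.1f mm, yaw %.2f'%(c,s,wd*1e3,-np.degrees(np.arctan(s)))); return c,s
E
python3 - <<'E'
from h import *
im,P=load('w9'); c,s=block(im,P)
# ends of the block: left-outer corner bottom near v~270
hsv=cv2.cvtColor(im,cv2.COLOR_RGB2HSV)
print([(v,hsv[v,222].tolist()) for v in range(255,285,3)])
# held hole
m=(im.sum(2)<110).astype(np.uint8); m[:255]=0;m[320:]=0;m[:,:250]=0;m[:,305:]=0
n,l,q,cc=cv2.connectedComponentsWithStats(m); print(q,cc.round(1))
print('expected TCP column', proj([[.5543,-.0958,.169],[.5543,-.0958,.1688-.018+.038]],P).round(1))
E
```

```text
edge rms mm 0.22 yaw -8.28 71
edge rms mm 0.22 yaw -8.03 71
centre line x = 0.54749 + 0.1432*y, width 80.9 mm, yaw -8.15
[(255, [18, 101, 205]), (258, [18, 101, 204]), (261, [18, 102, 200]), (264, [14, 72, 60]), (267, [15, 76, 54]), (270, [16, 76, 57]), (273, [13, 62, 58]), (276, [23, 44, 76]), (279, [21, 35, 95]), (282, [19, 36, 99])]
[[     0      0    560    420 235144]
 [   281    275      1      1      1]
 [   266    277      1      1      1]
 [   268    277      1      1      1]
 [   272    277      1      1      1]
 [   270    278      1      1      1]
 [   283    278      1      1      1]
 [   289    279      1      1      1]
 [   286    280      1      1      1]
 [   262    283      1      1      1]
 [   270    283      1      1      1]
 [   279    284      1      1      1]
 [   285    284      1      1      1]
 [   289    285      1      1      1]
 [   264    287      1      1      1]
 [   267    287      1      1      1]
 [   269    286      2      2      2]
 [   274    286      1      1      1]
 [   278    287      1      1      1]
 [   283    287      1      1      1]
 [
[... 604 characters left out ...]
]
 [   277    299      2      2      2]
 [   280    298      1      1      1]] [[279.5 209.5]
 [281.  275. ]
 [266.  277. ]
 [268.  277. ]
 [272.  277. ]
 [270.  278. ]
 [283.  278. ]
 [289.  279. ]
 [286.  280. ]
 [262.  283. ]
 [270.  283. ]
 [279.  284. ]
 [285.  284. ]
 [289.  285. ]
 [264.  287. ]
 [267.  287. ]
 [269.5 286.5]
 [274.  286. ]
 [278.  287. ]
 [283.  287. ]
 [271.5 289. ]
 [285.  288. ]
 [291.5 288.5]
 [264.5 291.5]
 [271.  291. ]
 [284.  290. ]
 [286.8 290.5]
 [290.  291. ]
 [277.5 292.5]
 [283.  292. ]
 [264.  294. ]
 [270.3 296.3]
 [275.  295. ]
 [280.  295.5]
 [284.8 294.5]
 [274.  297. ]
 [277.5 299.5]
 [280.  298. ]]
expected TCP column [[276.3 286.4]
 [276.1 314.2]]
```

```bash
python3 - <<'E'
from h import *
im,P=load('w9'); c,s=.54749,.1432
e=ray([[222,262.5]],P,.055)[0]; d=np.array([s,1])/np.hypot(s,1); p0=np.array([c,0]); k=(e[:2]-p0)@d; 
print('end',e,k); ctr=p0+d*(k+.13); print('block centre',ctr.round(4))
for t in (-.07,0,.07):
    q=ctr+d*t; print(t,q.round(4))
q=ctr-d*.07; st(); plan(q[0]-.0003,q[1],.075,81.85)
E
```

```text
end [ 0.4989988  -0.13953081  0.055     ] -0.14499563880883706
block centre [ 0.5454 -0.0148]
-0.07 [ 0.5354 -0.0841]
0 [ 0.5454 -0.0148]
0.07 [0.5553 0.0544]
t 19.67 pos [ 0.5545 -0.095   0.1489] q [ 7.598e-01  6.501e-01  1.000e-04 -3.000e-04] F [ 1.2  1.3 -3.4] grip 0.41027645799704826 60.78307927586138
  from [ 0.5545 -0.095   0.1489] yaw 81.11 to (np.float64(0.5351415320155053), np.float64(-0.08413734626043833), 0.075, np.float64(81.8)) | total shift units (tool) [ 0.192 -0.519  1.848] turn units [-0.003 -0.006 -0.124] min rows 3
```

Emit:
carry_out:
  commands:
    - [[0.19,-0.52,0,0,0,-0.124],[0,0,0.6,0,0,0],[0,0,0.6,0,0,0],[0,0,0.45,0,0,0],[0,0,0.15,0,0,0],[0,0,0,0,0,0],[0,0,0,0,0,0],[0,0,0,0,0,0]]

```text
clock: 20.33
position: [0.5362, -0.0852, 0.0784]
ee_rot: [0.756, 0.655, 0.001, 0.001]
ft_force: [-1.1, -0.6, -2.9]
grip_width: 0.406
grasp_force: 61.0
```

```bash
python3 - <<'E'
from h import *
st(); plan(.5351,-.0841,.075,81.85); im,P=snap('wrist','w10'); c,s=block(im,P,v0=8,v1=180,lo=100,hi=420)
o=get_obs(); print('x err (line - tcp) mm', (c+s*o['position'][1]-o['position'][0])*1e3)
E
```

```text
t 20.33 pos [ 0.5362 -0.0852  0.0784] q [7.558e-01 6.548e-01 7.000e-04 7.000e-04] F [-1.1 -0.6 -2.9] grip 0.40636917667769207 61.002620263025165
  from [ 0.5362 -0.0852  0.0784] yaw 81.8 to (0.5351, -0.0841, 0.075, np.float64(81.8)) | total shift units (tool) [ 0.023 -0.03   0.085] turn units [ 0.019 -0.    -0.008] min rows 1
edge rms mm 0.16 yaw -8.22 86
edge rms mm 0.15 yaw -8.13 86
centre line x = 0.54773 + 0.1437*y, width 80.9 mm, yaw -8.18
x err (line - tcp) mm -0.6968775509564873
```

Emit:
carry_out:
  commands:
    - [[0.02,-0.02,0,0,0,0],[0,0,0.06,0,0,0],[0,0,0.06,0,0,0],[0,0,0.06,0,0,0],[0,0,0.06,0,0,0],[0,0,0.06,0,0,0],[0,0,0,0,0,0],[0,0,0,0,0,0]]

```text
clock: 21.05
position: [0.5345, -0.0847, 0.0648]
ee_rot: [0.756, 0.654, 0.0, -0.0]
ft_force: [1.8, -0.4, -3.7]
grip_width: 0.406
grasp_force: 61.0
```

It's inside the channel with no contact force. Continuing to the floor.

Emit:
carry_out:
  commands:
    - [[0,0,0.04,0,0,0],[0,0,0.04,0,0,0],[0,0,0,0,0,0],[0,0,0,0,0,0]]

```text
clock: 21.38
position: [0.5346, -0.0847, 0.062]
ee_rot: [0.756, 0.654, -0.0, 0.0]
ft_force: [0.6, -0.6, 0.0]
grip_width: 0.408
grasp_force: 61.3
```

Emit:
carry_out:
  commands:
    - [[0,0,0.02,0,0,0],[0,0,0,0,0,0]]

```text
clock: 21.55
position: [0.5346, -0.0847, 0.062]
ee_rot: [0.756, 0.654, -0.0, 0.0]
ft_force: [-3.5, 0.6, 11.4]
grip_width: 0.405
grasp_force: 62.7
```

Emit:
carry_out:
  commands:
    - [[0,0,0,0,0,0],[0,0,0,0,0,0],[0,0,0,0,0,0],[0,0,0,0,0,0],[0,0,-0.2,0,0,0],[0,0,-0.5,0,0,0],[0,0,-0.7,0,0,0],[0,0,-0.8,0,0,0],[0,0,0,0,0,0],[0,0,0,0,0,0]]
  hand: -1

```text
clock: 22.38
position: [0.5358, -0.0848, 0.1514]
ee_rot: [0.756, 0.654, 0.001, 0.002]
ft_force: [-0.9, 0.1, 0.5]
grip_width: 1.001
grasp_force: 0.0
```

```bash
python3 - <<'E'
from h import *
st(); im,P=snap('wrist','w11'); r=hexes(im,P,z=.082)
c,s=block(im,P,lo=150,hi=340,v1=100)
plan(.5822,.3834,.15,68)
E
```

```text
t 22.38 pos [ 0.5358 -0.0848  0.1514] q [0.7561 0.6544 0.0012 0.0017] F [-0.9  0.1  0.5] grip 1.0011484564803 0.0
hex? [281. 187.] ctr [ 0.5455 -0.0477] flat normal mod60 52 widths [197.5 172.1  71.4] contrast 1.047
hex? [255. 110.] ctr [ 5.374e-01 -2.000e-04] flat normal mod60 52 widths [119.4 122.9  49.7] contrast 1.072
edge rms mm 0.21 yaw -8.54 46
edge rms mm 0.21 yaw -8.25 46
centre line x = 0.54740 + 0.1476*y, width 81.0 mm, yaw -8.40
  from [ 0.5348 -0.0848  0.1497] yaw 81.76 to (0.5822, 0.3834, 0.15, np.float64(68.0)) | total shift units (tool) [11.754 -0.504 -0.012] turn units [1.400e-02 1.000e-03 2.293e+00] min rows 14
```

Standoff 1 is seated. Next is the far-left standoff.

Emit:
carry_out:
  commands:
    - [[0.904,-0.039,0,0,0,0],[0.904,-0.039,0,0,0,0],[0.904,-0.039,0,0,0,0],[0.904,-0.039,0,0,0,0],[0.904,-0.039,0,0,0,0],[0.904,-0.039,0,0,0,0],[0.904,-0.039,0,0,0,0],[0.904,-0.039,0,0,0,0],[0.904,-0.039,0,0,0,0],[0.904,-0.039,0,0,0,0],[0.904,-0.039,0,0,0,0],[0.904,-0.039,0,0,0,0],[0.904,-0.039,0,0,0,0.764],[0,0,0,0,0,0.764],[0,0,0,0,0,0.764],[0,0,0,0,0,0],[0,0,0,0,0,0]]

```text
clock: 23.85
position: [0.5814, 0.3829, 0.1477]
ee_rot: [0.828, 0.56, -0.001, 0.0]
ft_force: [-0.8, -1.1, -1.2]
grip_width: 1.003
grasp_force: 0.0
```

```bash
python3 - <<'E'
from h import *
st(); im,P=snap('wrist','w12'); r=hexes(im,P)
c,k,_=min(r,key=lambda q:np.linalg.norm(q[0]-[.5822,.3834])); plan(c[0],c[1],.016,k+30)
E
```

```text
t 23.85 pos [0.5814 0.3829 0.1477] q [ 8.283e-01  5.603e-01 -1.000e-03  2.000e-04] F [-0.8 -1.1 -1.2] grip 1.002664726640934 0.0
hex? [523. 309.] ctr [0.7674 0.1894] flat normal mod60 9 widths [14.4 76.4 78.1] contrast 1.102
hex? [279. 193.] ctr [0.5851 0.3858] flat normal mod60 39 widths [24.8 36.  36.2] contrast 1.111
  from [0.5817 0.3827 0.1481] yaw 68.14 to (np.float64(0.5851259487427054), np.float64(0.3858066033054455), 0.016, np.float64(69.0)) | total shift units (tool) [0.108 0.053 3.301] turn units [-0.005  0.014 -0.143] min rows 4
```

The new fit is skewed only by the arm's shadow along 39°. The other two directions confirm (0.5822, 0.3834), so it has not moved.

Emit:
carry_out:
  commands:
    - [[0.02,0.005,0.5,0,0,-0.05],[0,0,0.7,0,0,0],[0,0,0.7,0,0,0],[0,0,0.7,0,0,0],[0,0,0.4,0,0,0],[0,0,0.28,0,0,0],[0,0,0,0,0,0],[0,0,0,0,0,0]]

```text
clock: 24.57
position: [0.5825, 0.3838, 0.0181]
ee_rot: [0.827, 0.562, -0.0, -0.0]
ft_force: [-0.9, -1.3, -0.1]
grip_width: 1.0
grasp_force: 0.0
```

Emit:
carry_out:
  commands:
    - [[0,0,0,0,0,0],[0,0,0,0,0,0],[0,0,0,0,0,0],[0,0,0,0,0,0],[0,0,0,0,0,0],[0,0,0,0,0,0],[0,0,0,0,0,0],[0,0,0,0,0,0]]
  hand: 1
  force: 60

```text
clock: 25.23
position: [0.5827, 0.3846, 0.0189]
ee_rot: [0.828, 0.561, 0.001, 0.0]
ft_force: [0.0, -0.5, 6.2]
grip_width: 0.406
grasp_force: 61.9
```

```bash
python3 - <<'E'
from h import *
o=st(); print(yaw(o)); plan(.5450,-.0148,.15,81.85)
E
```

```text
t 25.23 pos [0.5827 0.3846 0.0189] q [8.275e-01 5.614e-01 8.000e-04 0.000e+00] F [ 0.  -0.5  6.2] grip 0.4064728835244218 61.93093517795205
68.31021926224979
  from [0.5827 0.3846 0.0189] yaw 68.31 to (0.545, -0.0148, 0.15, np.float64(81.8)) | total shift units (tool) [-9.622  2.816 -3.287] turn units [ 0.01  -0.011 -2.257] min rows 11
```

Emit:
carry_out:
  commands:
    - [[0,0,-0.5,0,0,0],[0,0,-0.9,0,0,0],[0,0,-0.95,0,0,0],[0,0,-0.95,0,0,0],[-0.875,0.256,0,0,0,0],[-0.875,0.256,0,0,0,0],[-0.875,0.256,0,0,0,0],[-0.875,0.256,0,0,0,0],[-0.875,0.256,0,0,0,0],[-0.875,0.256,0,0,0,0],[-0.875,0.256,0,0,0,0],[-0.875,0.256,0,0,0,0],[-0.875,0.256,0,0,0,0],[-0.875,0.256,0,0,0,0],[-0.875,0.256,0,0,0,0],[0,0,0,0,0,-0.752],[0,0,0,0,0,-0.752],[0,0,0,0,0,-0.752],[0,0,0,0,0,0],[0,0,0,0,0,0]]

```text
clock: 26.9
position: [0.5444, -0.0153, 0.1496]
ee_rot: [0.756, 0.654, -0.0, -0.0]
ft_force: [0.0, -1.1, -2.4]
grip_width: 0.405
grasp_force: 60.9
```

```bash
python3 - <<'E'
from h import *
o=st(); print(yaw(o)); im,P=snap('wrist','w13'); c,s=block(im,P,v0=8,v1=110,lo=150,hi=360)
y=-.0148; plan(c+s*y-.0003,y,.079,90-np.degrees(np.arctan(s)))
E
```

```text
t 26.9 pos [ 0.5444 -0.0153  0.1496] q [ 7.564e-01  6.541e-01 -2.000e-04 -1.000e-04] F [ 0.  -1.1 -2.4] grip 0.405012477858769 60.91620760504156
81.70901014697472
edge rms mm 0.2 yaw -9.11 36
edge rms mm 0.2 yaw -8.18 36
centre line x = 0.54675 + 0.1521*y, width 82.1 mm, yaw -8.65
  from [ 0.5444 -0.0152  0.1496] yaw 81.7 to (np.float64(0.5441963345502071), -0.0148, 0.079, np.float64(81.4)) | total shift units (tool) [ 0.01  -0.006  1.766] turn units [-0.004  0.002  0.058] min rows 2
```

Emit:
carry_out:
  commands:
    - [[0.01,0.012,0.5,0,0,-0.02],[0,0,0.6,0,0,0],[0,0,0.5,0,0,0],[0,0,0.15,0,0,0],[0,0,0,0,0,0],[0,0,0,0,0,0],[0,0,0,0,0,0]]

```text
clock: 27.53
position: [0.5461, -0.0148, 0.0812]
ee_rot: [0.755, 0.656, 0.001, 0.001]
ft_force: [0.6, -0.4, -1.3]
grip_width: 0.408
grasp_force: 60.8
```

```bash
python3 - <<'E'
from h import *
o=st(); im,P=snap('wrist','w14'); c,s=block(im,P,v0=50,v1=190,lo=100,hi=420); o=st(); print('x err (line - tcp) mm', (c+s*o['position'][1]-o['position'][0])*1e3)
E
```

```text
t 27.53 pos [ 0.5461 -0.0148  0.0812] q [7.550e-01 6.557e-01 7.000e-04 7.000e-04] F [ 0.6 -0.4 -1.3] grip 0.40819667285353783 60.77629694715142
edge rms mm 0.16 yaw -8.41 70
edge rms mm 0.16 yaw -8.2 70
centre line x = 0.54744 + 0.1460*y, width 81.1 mm, yaw -8.31
t 27.58 pos [ 0.5461 -0.0149  0.0813] q [0.755  0.6557 0.0008 0.0008] F [ 0.1  0.2 -2.9] grip 0.4066179850113339 60.77556570991874
x err (line - tcp) mm -0.8701648777126314
```

Emit:
carry_out:
  commands:
    - [[0,-0.028,0,0,0,0],[0,0,0.08,0,0,0],[0,0,0.08,0,0,0],[0,0,0.08,0,0,0],[0,0,0.08,0,0,0],[0,0,0.06,0,0,0],[0,0,0,0,0,0],[0,0,0,0,0,0]]

```text
clock: 28.25
position: [0.5442, -0.0149, 0.0644]
ee_rot: [0.755, 0.656, 0.0, 0.0]
ft_force: [3.9, 0.0, -3.9]
grip_width: 0.405
grasp_force: 60.7
```

Emit:
carry_out:
  commands:
    - [[0,0.012,0.03,0,0,0],[0,0,0.03,0,0,0],[0,0,0,0,0,0],[0,0,0,0,0,0]]

```text
clock: 28.58
position: [0.5444, -0.0148, 0.0628]
ee_rot: [0.755, 0.656, -0.0, 0.0]
ft_force: [-2.2, 0.8, 6.3]
grip_width: 0.403
grasp_force: 61.9
```

Emit:
carry_out:
  commands:
    - [[0,0,0,0,0,0],[0,0,0,0,0,0],[0,0,0,0,0,0],[0,0,0,0,0,0],[0,0,-0.2,0,0,0],[0,0,-0.5,0,0,0],[0,0,-0.7,0,0,0],[0,0,-0.8,0,0,0],[0,0,0,0,0,0]]
  hand: -1

```text
clock: 29.33
position: [0.5476, -0.0145, 0.1568]
ee_rot: [0.755, 0.656, 0.003, 0.003]
ft_force: [1.0, 0.7, -0.0]
grip_width: 1.001
grasp_force: 0.0
```

Emit:
carry_out:
  commands:
    - [[-0.893,-0.365,0,0,0,0],[-0.893,-0.365,0,0,0,0],[-0.893,-0.365,0,0,0,0],[-0.893,-0.365,0,0,0,0],[-0.893,-0.365,0,0,0,0],[-0.893,-0.365,0,0,0,0],[-0.893,-0.365,0,0,0,0],[-0.893,-0.365,0,0,0,0],[-0.893,-0.365,0,0,0,0],[-0.893,-0.365,0,0,0,0],[0,0,0,0,0,0.91],[0,0,0,0,0,0.91],[0,0,0,0,0,0.91],[0,0,0,0,0,0.91],[0,0,0,0,0,0],[0,0,0,0,0,0]]

```text
clock: 30.67
position: [0.3502, -0.3481, 0.1506]
ee_rot: [0.865, 0.502, 0.0, 0.0]
ft_force: [-0.4, 0.0, -0.2]
grip_width: 1.006
grasp_force: 0.0
```

```bash
python3 - <<'E'
from h import *
o=st(); print(yaw(o)); im,P=snap('wrist','w15'); r=hexes(im,P)
c,k,_=min(r,key=lambda q:np.linalg.norm(q[0]-[.349,-.348]))
for a in (30,90,-30): plan(c[0],c[1],.016,k+a)
E
```

```text
t 30.67 pos [ 0.3502 -0.3481  0.1506] q [8.647e-01 5.023e-01 1.000e-04 2.000e-04] F [-0.4  0.  -0.2] grip 1.00634632276602 0.0
60.304959320955405
hex? [280. 198.] ctr [ 0.3531 -0.3501] flat normal mod60 42 widths [27.3 36.2 36.3] contrast 1.119
hex? [534.  95.] ctr [ 0.5717 -0.3743] flat normal mod60 51 widths [32.7 32.3 32.5] contrast 1.017
hex? [290.  59.] ctr [ 0.4147 -0.2556] flat normal mod60 17 widths [32.8 32.7 33. ] contrast 1.005
  from [ 0.3502 -0.3481  0.1505] yaw 60.33 to (np.float64(0.3531459850469105), np.float64(-0.35014799096770793), 0.016, np.float64(72.0)) | total shift units (tool) [-0.007  0.088  3.363] turn units [ 4.000e-03  1.000e-03 -1.945e+00] min rows 4
  from [ 0.3502 -0.3481  0.1505] yaw 60.33 to (np.float64(0.3531459850469105), np.float64(-0.35014799096770793), 0.016, np.float64(132.0)) | total shift units (tool) [-0.007  0.088  3.363] turn units [ 4.0000e-03  3.0000e-03 -1.1945e+01] min rows 12
  from [ 0.3502 -0.3481  0.1505] yaw 60.33 to (np.float64(0.3531459850469105), np.float64(-0.35014799096770793), 0.016, np.float64(12.0)) | total shift units (tool) [-0.007  0.088  3.363] turn units [ 5.000e-03 -1.000e-03  8.055e+00] min rows 9
```

```bash
python3 - <<'E'
from h import *
im,P=load('w15'); g=cv2.GaussianBlur(im,(3,3),0).sum(2)
roi=g[165:235,240:320]; 
m=(roi<190).astype(np.uint8); n,l,q,cc=cv2.connectedComponentsWithStats(m)
for i in range(1,n):
    if q[i][4]>25: print(q[i],(cc[i]+[240,165]).round(1), ray([cc[i]+[240,165]],P,.038).round(4))
for n42 in (-3,3): print(proj([[.3531+n42*.743e-3,-.3501+n42*.669e-3,.038]],P).round(1))
E
```

```text
[ 32  36  15  10 105] [278.8 205.6] [[ 0.3493 -0.3542  0.038 ]]
[[279.3 202.8]]
[[281.4 196.6]]
```

Emit:
carry_out:
  commands:
    - [[-0.078,0.065,0.5,0,0,-0.97],[0,0,0.7,0,0,-0.97],[0,0,0.7,0,0,0],[0,0,0.7,0,0,0],[0,0,0.45,0,0,0],[0,0,0.28,0,0,0],[0,0,0,0,0,0],[0,0,0,0,0,0]]

```text
clock: 31.38
position: [0.351, -0.3522, 0.0174]
ee_rot: [0.81, 0.587, 0.0, -0.0]
ft_force: [0.3, 0.8, 0.7]
grip_width: 0.996
grasp_force: 0.0
```

Emit:
carry_out:
  commands:
    - [[0,0,0,0,0,0],[0,0,0,0,0,0],[0,0,0,0,0,0],[0,0,0,0,0,0],[0,0,0,0,0,0],[0,0,0,0,0,0],[0,0,0,0,0,0],[0,0,0,0,0,0]]
  hand: 1
  force: 60

```text
clock: 32.05
position: [0.3513, -0.3526, 0.018]
ee_rot: [0.81, 0.586, 0.0, 0.001]
ft_force: [-1.3, 0.0, 6.4]
grip_width: 0.409
grasp_force: 60.9
```

```bash
python3 - <<'E'
from h import *
o=st(); print(yaw(o)); plan(.5546,.0545,.15,81.8)
E
```

```text
t 32.05 pos [ 0.3513 -0.3526  0.018 ] q [8.102e-01 5.861e-01 1.000e-04 8.000e-04] F [-1.3  0.   6.4] grip 0.40890306051660136 60.89641261569856
71.76713586321955
  from [ 0.3513 -0.3526  0.018 ] yaw 71.77 to (0.5546, 0.0545, 0.15, np.float64(81.8)) | total shift units (tool) [11.256  1.648 -3.306] turn units [ 0.013  0.008 -1.672] min rows 13
```

Emit:
carry_out:
  commands:
    - [[0,0,-0.5,0,0,0],[0,0,-0.9,0,0,0],[0,0,-0.95,0,0,0],[0,0,-0.95,0,0,0],[0.938,0.137,0,0,0,0],[0.938,0.137,0,0,0,0],[0.938,0.137,0,0,0,0],[0.938,0.137,0,0,0,0],[0.938,0.137,0,0,0,0],[0.938,0.137,0,0,0,0],[0.938,0.137,0,0,0,0],[0.938,0.137,0,0,0,0],[0.938,0.137,0,0,0,0],[0.938,0.137,0,0,0,0],[0.938,0.137,0,0,0,0],[0.938,0.137,0,0,0,0],[0,0,0,0,0,-0.836],[0,0,0,0,0,-0.836],[0,0,0,0,0,0],[0,0,0,0,0,0]]

```text
clock: 33.72
position: [0.5538, 0.0545, 0.1488]
ee_rot: [0.757, 0.654, -0.0, -0.0]
ft_force: [-0.0, 0.5, -2.3]
grip_width: 0.407
grasp_force: 60.8
```

Emit:
carry_out:
  commands:
    - [[0,0,0.5,0,0,0],[0,0,0.6,0,0,0],[0,0,0.5,0,0,0],[0,0,0.1,0,0,0],[0,0,0,0,0,0],[0,0,0,0,0,0],[0,0,0,0,0,0]]

```text
clock: 34.3
position: [0.555, 0.0549, 0.0826]
ee_rot: [0.756, 0.654, 0.001, 0.001]
ft_force: [-0.1, 1.1, -1.4]
grip_width: 0.404
grasp_force: 60.7
```

```bash
python3 - <<'E'
from h import *
o=st(); print(yaw(o)); im,P=snap('wrist','w16'); c,s=block(im,P,v0=135,v1=200,lo=100,hi=440); o=st(); y=o['position'][1]
for a,b in ((c,s),(.5476,.1445)): print('x err (line - tcp) mm', (a+b*y-o['position'][0])*1e3)
E
```

```text
t 34.3 pos [0.555  0.0549 0.0826] q [7.562e-01 6.543e-01 8.000e-04 7.000e-04] F [-0.1  1.1 -1.4] grip 0.40388936120103225 60.73129418215993
81.73279013110715
edge rms mm 1.14 yaw -12.56 25
edge rms mm 1.08 yaw -3.54 25
centre line x = 0.54689 + 0.1423*y, width 95.2 mm, yaw -8.10
t 34.35 pos [0.555  0.0549 0.0826] q [0.7561 0.6544 0.0009 0.0008] F [-0.1 -0.2 -3. ] grip 0.4047103005912307 60.73148731121955
x err (line - tcp) mm -0.3142979588578454
x err (line - tcp) mm 0.5123144046418338
```

View pics/w16.png

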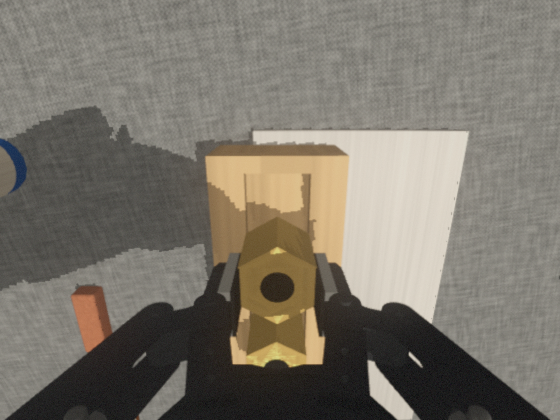

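The held standoff (hole at (277,286)) sits over the channel, whose walls are at u≈246 and 311, and an earlier standoff is visible below it. Descending with a small +y correction.

Emit:
carry_out:
  commands:
    - [[0,0.015,0,0,0,0],[0,0,0.08,0,0,0],[0,0,0.08,0,0,0],[0,0,0.08,0,0,0],[0,0,0.08,0,0,0],[0,0,0.07,0,0,0],[0,0,0,0,0,0],[0,0,0,0,0,0]]

```text
clock: 35.02
position: [0.5546, 0.0548, 0.0652]
ee_rot: [0.756, 0.655, -0.0, -0.0]
ft_force: [-0.4, -0.3, -1.5]
grip_width: 0.407
grasp_force: 60.8
```

Emit:
carry_out:
  commands:
    - [[0,0,0.03,0,0,0],[0,0,0.03,0,0,0],[0,0,0,0,0,0],[0,0,0,0,0,0]]

```text
clock: 35.35
position: [0.5547, 0.0548, 0.063]
ee_rot: [0.756, 0.655, -0.0, 0.0]
ft_force: [0.4, 0.7, -2.1]
grip_width: 0.411
grasp_force: 60.8
```

Not yet on the floor: the force has not changed. A little further.

Emit:
carry_out:
  commands:
    - [[0,0,0.03,0,0,0],[0,0,0.01,0,0,0],[0,0,0,0,0,0],[0,0,0,0,0,0]]

```text
clock: 35.68
position: [0.5549, 0.0548, 0.0621]
ee_rot: [0.756, 0.655, 0.0, 0.0]
ft_force: [-3.8, -0.1, 6.9]
grip_width: 0.407
grasp_force: 61.8
```

Emit:
carry_out:
  commands:
    - [[0,0,0,0,0,0],[0,0,0,0,0,0],[0,0,0,0,0,0],[0,0,0,0,0,0],[0,0,-0.2,0,0,0],[0,0,-0.5,0,0,0],[0,0,-0.7,0,0,0],[0,0,-0.8,0,0,0],[-0.908,-0.262,0,0,0,0],[-0.908,-0.262,0,0,0,0],[-0.908,-0.262,0,0,0,0],[-0.908,-0.262,0,0,0,0],[-0.908,-0.262,0,0,0,0],[-0.908,-0.262,0,0,0,0],[-0.908,-0.262,0,0,0,0],[-0.908,-0.262,0,0,0,0],[-0.908,-0.262,0,0,0,0],[0,0,0,0,0,0],[0,0,0,0,0,0]]
  hand: -1

```text
clock: 37.27
position: [0.4138, -0.2571, 0.15]
ee_rot: [0.757, 0.653, 0.0, 0.0]
ft_force: [0.2, 1.3, -0.6]
grip_width: 1.003
grasp_force: 0.0
```

```bash
python3 - <<'E'
from h import *
o=st(); print(yaw(o)); im,P=snap('wrist','w17'); hexes(im,P); plan(.4147,-.2556,.016,82)
E
```

```text
t 37.27 pos [ 0.4138 -0.2571  0.15  ] q [7.573e-01 6.531e-01 0.000e+00 3.000e-04] F [ 0.2  1.3 -0.6] grip 1.003108973271838 0.0
81.55007649452219
hex? [454. 290.] ctr [ 0.5717 -0.3744] flat normal mod60 21 widths [32.6 32.1 32.6] contrast 1.01
hex? [283. 203.] ctr [ 0.4176 -0.2603] flat normal mod60 3 widths [30.8 31.1 17.6] contrast 1.054
hex? [420.  22.] ctr [ 0.5355 -0.1346] flat normal mod60 22 widths [86.  26.7 86.3] contrast 1.085
  from [ 0.4148 -0.2554  0.1499] yaw 81.72 to (0.4147, -0.2556, 0.016, np.float64(82.0)) | total shift units (tool) [-6.000e-03 -3.000e-03  3.348e+00] turn units [ 0.007 -0.001 -0.046] min rows 4
```

Tube 1 is right below. Descend and grip.

Emit:
carry_out:
  commands:
    - [[0,0,0.5,0,0,0],[0,0,0.7,0,0,0],[0,0,0.7,0,0,0],[0,0,0.7,0,0,0],[0,0,0.45,0,0,0],[0,0,0.25,0,0,0],[0,0,0,0,0,0],[0,0,0,0,0,0]]

```text
clock: 37.98
position: [0.4155, -0.2546, 0.018]
ee_rot: [0.755, 0.655, 0.0, 0.0]
ft_force: [-0.8, 0.0, -0.1]
grip_width: 1.002
grasp_force: 0.0
```

Emit:
carry_out:
  commands:
    - [[0,0,0,0,0,0],[0,0,0,0,0,0],[0,0,0,0,0,0],[0,0,0,0,0,0],[0,0,0,0,0,0],[0,0,0,0,0,0],[0,0,0,0,0,0],[0,0,0,0,0,0],[0,0,-0.5,0,0,0],[0,0,-0.9,0,0,0],[0,0,-0.95,0,0,0],[0,0,-0.95,0,0,0],[0,0,0,0,0,0]]
  hand: 1
  force: 40

```text
clock: 39.07
position: [0.418, -0.257, 0.1569]
ee_rot: [0.756, 0.655, 0.002, 0.005]
ft_force: [1.7, -0.5, -0.2]
grip_width: 0.381
grasp_force: 40.1
```

```bash
python3 - <<'E'
from h import *
o=st(); print(yaw(o)); plan(.403,.3667,.15,82); plan(.403,.3667,.15,169)
E
```

```text
t 39.07 pos [ 0.418  -0.257   0.1569] q [0.7559 0.6547 0.0016 0.0052] F [ 1.7 -0.5 -0.2] grip 0.3811958597467202 40.11856343597174
81.79355043488728
  from [ 0.418  -0.257   0.1569] yaw 81.79 to (0.403, 0.3667, 0.15, np.float64(82.0)) | total shift units (tool) [15.379 -2.597  0.076] turn units [ 0.095  0.043 -0.034] min rows 18
  from [ 0.418  -0.257   0.1569] yaw 81.79 to (0.403, 0.3667, 0.15, np.float64(169.0)) | total shift units (tool) [15.379 -2.597  0.076] turn units [  0.043   0.107 -14.534] min rows 18
```

Emit:
carry_out:
  commands:
    - [[0.905,-0.153,0,0,0,0],[0.905,-0.153,0,0,0,0],[0.905,-0.153,0,0,0,0],[0.905,-0.153,0,0,0,0],[0.905,-0.153,0,0,0,0],[0.905,-0.153,0,0,0,0],[0.905,-0.153,0,0,0,0],[0.905,-0.153,0,0,0,0],[0.905,-0.153,0,0,0,0],[0.905,-0.153,0,0,0,0],[0.905,-0.153,0,0,0,0],[0.905,-0.153,0,0,0,0],[0.905,-0.153,0,0,0,0],[0.905,-0.153,0,0,0,0],[0.905,-0.153,0,0,0,0],[0.905,-0.153,0,0,0,0],[0.905,-0.153,0,0,0,0]]

```text
clock: 40.48
position: [0.3995, 0.3702, 0.1492]
ee_rot: [0.756, 0.654, 0.0, 0.0]
ft_force: [1.1, -0.4, -0.8]
grip_width: 0.384
grasp_force: 40.1
```

Emit:
carry_out:
  commands:
    - [[0,0,0,0,0,-0.966],[0,0,0,0,0,-0.966],[0,0,0,0,0,-0.966],[0,0,0,0,0,-0.966],[0,0,0,0,0,-0.966],[0,0,0,0,0,-0.966],[0,0,0,0,0,-0.966],[0,0,0,0,0,-0.966],[0,0,0,0,0,-0.966],[0,0,0,0,0,-0.966],[0,0,0,0,0,-0.966],[0,0,0,0,0,-0.966],[0,0,0,0,0,-0.966],[0,0,0,0,0,-0.966],[0,0,0,0,0,-0.966],[0,0,0,0,0,0],[0,0,0,0,0,0]]

```text
clock: 41.9
position: [0.3996, 0.3685, 0.1492]
ee_rot: [0.1, 0.995, -0.0, -0.0]
ft_force: [0.0, -0.1, -1.6]
grip_width: 0.385
grasp_force: 40.1
```

```bash
python3 - <<'E'
from h import *
o=st(); print(yaw(o)); plan(.403,.3667,.026,169)
E
```

```text
t 41.9 pos [0.3996 0.3685 0.1492] q [ 9.98e-02  9.95e-01 -0.00e+00 -2.00e-04] F [ 0.  -0.1 -1.6] grip 0.38493540287676514 40.10598538443446
168.54193652772045
  from [0.3996 0.3685 0.1492] yaw 168.54 to (0.403, 0.3667, 0.026, np.float64(169.0)) | total shift units (tool) [-0.095 -0.027  3.079] turn units [-0.001 -0.004 -0.076] min rows 4
```

Emit:
carry_out:
  commands:
    - [[-0.09,-0.03,0.5,0,0,0],[0,0,0.7,0,0,0],[0,0,0.7,0,0,0],[0,0,0.65,0,0,0],[0,0,0.4,0,0,0],[0,0,0.15,0,0,0],[0,0,0,0,0,0]]

```text
clock: 42.48
position: [0.4024, 0.3665, 0.0246]
ee_rot: [0.099, 0.995, -0.001, -0.001]
ft_force: [0.0, -0.3, -1.3]
grip_width: 0.389
grasp_force: 40.1
```

Emit:
carry_out:
  commands:
    - [[0,0,0,0,0,0],[0,0,0,0,0,0],[0,0,0,0,0,0],[0,0,-0.2,0,0,0],[0,0,-0.6,0,0,0],[0,0,-0.8,0,0,0],[0,0,-0.8,0,0,0],[0,0,-0.7,0,0,0],[0,0,0,0,0,0]]
  hand: -0.1

```text
clock: 43.23
position: [0.4042, 0.3693, 0.1557]
ee_rot: [0.098, 0.995, 0.003, 0.003]
ft_force: [0.4, 0.6, 0.1]
grip_width: 0.549
grasp_force: 0.0
```

```bash
python3 - <<'E'
from h import *
o=st(); print(yaw(o)); snap('wrist','w18'); plan(.5717,-.3743,.15,169)
E
```

```text
t 43.23 pos [0.4042 0.3693 0.1557] q [0.098  0.9952 0.0027 0.0029] F [0.4 0.6 0.1] grip 0.5487272258914705 0.0
168.7498739847756
  from [0.4039 0.3683 0.1531] yaw 168.72 to (0.5717, -0.3743, 0.15, np.float64(169.0)) | total shift units (tool) [ -7.745 -17.385   0.042] turn units [ 0.037  0.039 -0.046] min rows 20
```

Emit:
carry_out:
  commands:
    - [[-0.387,-0.869,0,0,0,0],[-0.387,-0.869,0,0,0,0],[-0.387,-0.869,0,0,0,0],[-0.387,-0.869,0,0,0,0],[-0.387,-0.869,0,0,0,0],[-0.387,-0.869,0,0,0,0],[-0.387,-0.869,0,0,0,0],[-0.387,-0.869,0,0,0,0],[-0.387,-0.869,0,0,0,0],[-0.387,-0.869,0,0,0,0],[-0.387,-0.869,0,0,0,0],[-0.387,-0.869,0,0,0,0],[-0.387,-0.869,0,0,0,0],[-0.387,-0.869,0,0,0,0],[-0.387,-0.869,0,0,0,0],[-0.387,-0.869,0,0,0,0],[-0.387,-0.869,0,0,0,0],[-0.387,-0.869,0,0,0,0],[-0.387,-0.869,0,0,0,0],[-0.387,-0.869,0,0,0,0]]
  hand: -1

```text
clock: 44.95
position: [0.5703, -0.3774, 0.1487]
ee_rot: [0.098, 0.995, -0.0, -0.001]
ft_force: [0.7, -0.3, 0.7]
grip_width: 1.002
grasp_force: 0.0
```

Emit:
carry_out:
  commands:
    - [[0,0,0,0,0,0],[0,0,0,0,0,0]]

```text
clock: 45.12
position: [0.5699, -0.3777, 0.148]
ee_rot: [0.1, 0.995, 0.001, -0.001]
ft_force: [0.2, 1.1, -0.0]
grip_width: 1.001
grasp_force: 0.0
```

```bash
python3 - <<'E'
from h import *
o=st(); print(yaw(o),o['joint_pos'].round(2)); im,P=snap('wrist','w19'); hexes(im,P); plan(.5717,-.3743,.016,169)
E
```

```text
t 45.12 pos [ 0.5699 -0.3777  0.148 ] q [ 1.00e-01  9.95e-01  5.00e-04 -6.00e-04] F [ 0.2  1.1 -0. ] grip 1.0012711673559462 0.0
168.52068637082846 [ 1.13  0.71 -0.96  1.35  0.57  1.38  1.55]
hex? [283. 202.] ctr [ 0.5714 -0.374 ] flat normal mod60 18 widths [32.4 32.2 32.7] contrast 1.013
  from [ 0.5704 -0.3755  0.1486] yaw 168.69 to (0.5717, -0.3743, 0.016, np.float64(169.0)) | total shift units (tool) [-0.029  0.031  3.314] turn units [ 0.012 -0.009 -0.052] min rows 4
```

Emit:
carry_out:
  commands:
    - [[-0.03,0.03,0.5,0,0,0],[0,0,0.7,0,0,0],[0,0,0.7,0,0,0],[0,0,0.7,0,0,0],[0,0,0.45,0,0,0],[0,0,0.24,0,0,0],[0,0,0,0,0,0],[0,0,0,0,0,0]]

```text
clock: 45.83
position: [0.5725, -0.3738, 0.0187]
ee_rot: [0.098, 0.995, 0.0, 0.0]
ft_force: [0.4, 0.2, 0.3]
grip_width: 0.998
grasp_force: 0.0
```

Emit:
carry_out:
  commands:
    - [[0,0,0,0,0,0],[0,0,0,0,0,0],[0,0,0,0,0,0],[0,0,0,0,0,0],[0,0,0,0,0,0],[0,0,0,0,0,0],[0,0,0,0,0,0],[0,0,0,0,0,0],[0,0,-0.5,0,0,0],[0,0,-0.9,0,0,0],[0,0,-0.95,0,0,0],[0,0,-0.95,0,0,0],[0,0,0,0,0,0]]
  hand: 1
  force: 40

```text
clock: 46.92
position: [0.5752, -0.3752, 0.1582]
ee_rot: [0.098, 0.995, -0.002, 0.005]
ft_force: [1.0, -0.3, 0.3]
grip_width: 0.37
grasp_force: 40.0
```

```bash
python3 - <<'E'
from h import *
o=st(); print(yaw(o)); plan(.3878,.2881,.15,169)
im,P=load('w18'); hexes(im,P,z=.042)
E
```

```text
t 46.92 pos [ 0.5752 -0.3752  0.1582] q [ 0.0982  0.9952 -0.0019  0.0047] F [ 1.  -0.3  0.3] grip 0.370418158368227 39.98388150706887
168.7295278460011
  from [ 0.5752 -0.3752  0.1582] yaw 168.73 to (0.3878, 0.2881, 0.15, np.float64(169.0)) | total shift units (tool) [ 7.838 15.346  0.085] turn units [-0.028  0.093 -0.045] min rows 18
hex? [ 42. 367.] ctr [0.5448 0.058 ] flat normal mod60 50 widths [61.4 79.9 32.4] contrast 1.078
hex? [272. 197.] ctr [0.4021 0.3662] flat normal mod60 49 widths [31.9 32.  31.3] contrast 1.01
```

Emit:
carry_out:
  commands:
    - [[0.435,0.853,0,0,0,0],[0.435,0.853,0,0,0,0],[0.435,0.853,0,0,0,0],[0.435,0.853,0,0,0,0],[0.435,0.853,0,0,0,0],[0.435,0.853,0,0,0,0],[0.435,0.853,0,0,0,0],[0.435,0.853,0,0,0,0],[0.435,0.853,0,0,0,0],[0.435,0.853,0,0,0,0],[0.435,0.853,0,0,0,0],[0.435,0.853,0,0,0,0],[0.435,0.853,0,0,0,0],[0.435,0.853,0,0,0,0],[0.435,0.853,0,0,0,0],[0.435,0.853,0,0,0,0],[0.435,0.853,0,0,0,0],[0.435,0.853,0,0,0,0],[0,0,0,0,0,0],[0,0,0,0,0,0]]

```text
clock: 48.58
position: [0.3826, 0.2923, 0.1498]
ee_rot: [0.094, 0.996, 0.0, -0.0]
ft_force: [-0.2, -0.5, 0.0]
grip_width: 0.366
grasp_force: 40.0
```

```bash
python3 - <<'E'
from h import *
o=st(); print(yaw(o)); plan(.3878,.2881,.025,169)
E
```

```text
t 48.58 pos [0.3826 0.2923 0.1498] q [ 9.430e-02  9.955e-01  5.000e-04 -2.000e-04] F [-0.2 -0.5  0. ] grip 0.3659456812117745 40.008452106267214
169.1786298335316
  from [0.3826 0.2923 0.1498] yaw 169.18 to (0.3878, 0.2881, 0.025, np.float64(169.0)) | total shift units (tool) [-0.149 -0.081  3.12 ] turn units [ 0.009 -0.005  0.03 ] min rows 4
```

Emit:
carry_out:
  commands:
    - [[-0.15,-0.08,0.5,0,0,0],[0,0,0.7,0,0,0],[0,0,0.7,0,0,0],[0,0,0.65,0,0,0],[0,0,0.4,0,0,0],[0,0,0.16,0,0,0],[0,0,0,0,0,0]]

```text
clock: 49.17
position: [0.3901, 0.2832, 0.0244]
ee_rot: [0.099, 0.995, -0.001, -0.001]
ft_force: [-0.4, 0.2, -1.4]
grip_width: 0.374
grasp_force: 40.1
```

Emit:
carry_out:
  commands:
    - [[0,0,0,0,0,0],[0,0,0,0,0,0],[0,0,0,0,0,0],[0,0,-0.2,0,0,0],[0,0,-0.6,0,0,0],[0,0,-0.8,0,0,0],[0,0,-0.8,0,0,0],[0,0,-0.8,0,0,0],[0,0,-0.8,0,0,0],[0,0,0,0,0,0]]
  hand: -0.1

```text
clock: 50.0
position: [0.3917, 0.2871, 0.1915]
ee_rot: [0.098, 0.995, 0.002, 0.003]
ft_force: [1.1, -0.2, 1.6]
grip_width: 0.552
grasp_force: 0.0
```

Emit:
carry_out:
  commands:
    - [[-0.1,-0.9,0,0,0,0],[-0.1,-0.9,0,0,0,0],[-0.1,-0.9,0,0,0,0],[-0.1,-0.9,0,0,0,0],[-0.1,-0.9,0,0,0,0],[-0.1,-0.9,0,0,0,0],[-0.1,-0.9,0,0,0,0],[-0.1,-0.9,0,0,0,0],[-0.1,-0.9,0,0,0,0],[-0.1,-0.9,0,0,0,0],[-0.1,-0.9,0,0,0,0],[-0.1,-0.9,0,0,0,0],[-0.1,-0.9,0,0,0,0],[-0.1,-0.9,0,0,0,0],[-0.1,-0.9,0,0,0,0],[0,0,0,0,0,0],[0,0,0,0,0,0]]

```text
clock: 51.42
position: [0.3471, -0.2207, 0.1887]
ee_rot: [0.098, 0.995, -0.0, -0.001]
ft_force: [0.6, 1.7, -0.2]
grip_width: 0.549
grasp_force: 0.0
```

```bash
python3 - <<'E'
from h import *
o=st(); im,P=snap('top','top3'); im2,_=snap('scene','s3')
a=cv2.resize(im[130:300,70:370,::-1],(560,317)); b=cv2.resize(im2[130:290,180:460,::-1],(490,280)); b=cv2.copyMakeBorder(b,0,0,0,70,0)
cv2.imwrite('pics/fin.png',np.vstack([a,b]))
E
```

```text
t 51.42 pos [ 0.3471 -0.2207  0.1887] q [ 9.790e-02  9.952e-01 -3.000e-04 -1.300e-03] F [ 0.6  1.7 -0.2] grip 0.5493495466121286 0.0
```

View pics/fin.png

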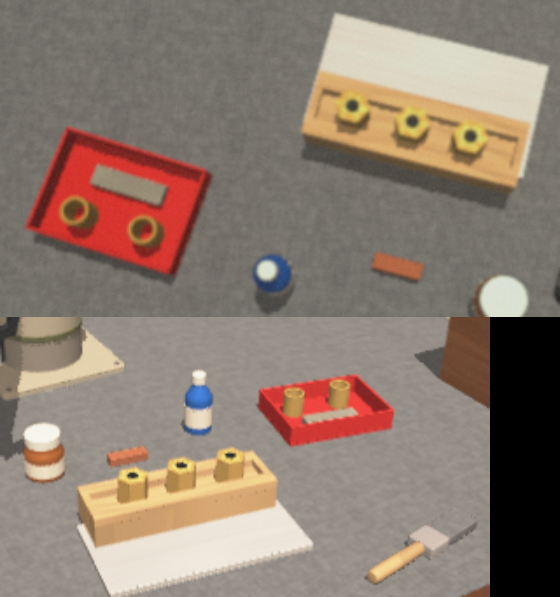

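The final view shows all three standoffs upright in the channel, the stone and both tubes in the tray, and the bystanders unmoved. Handing in.

```bash
python3 -c "
from h import *
print(hand_in())"
```

```text
the job is handed in; nothing more can be done
None
```

I handed the job in at about 51 s of the 210 s allowed. The block lies flat on the plate, channel up, overhanging the near edge by about 22 mm. All three standoffs present are seated upright in the channel, the stone and both tubes are in the red tray, and the bottle, jar and wax bar were not touched.

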